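Refit the front rail of a bread display deck

ROBOT

A 6-joint arm with a two-finger parallel gripper is mounted at the origin on the work surface. World frame = base frame: x ahead of the robot, y to its left, z up, the work surface at z = 0. Lengths are in m, angles in rad, forces in N, time in s.
With the tool pointing down it reaches from about 0.4 to 0.925 m from the base axis. Payload 3.4 kg.
Tool frame: the origin (TCP) lies on the centre line of the jaws, within the pads' length; the fingertips stand 22 mm ahead of it and the grasp point (between the pads) lies 3 mm ahead of it; z points along the fingers, y is the line along which they close (so a half turn about z gives the same grasp; the last joint's range is limited). The gripper opens to 85 mm and grips with 20 to 120 N. Pads are 22 mm wide; open, the fingers measure 114 mm over their backs; the gripper's body (76 mm by 85 mm) begins 54 mm behind the grasp point. The pads swing forward as they close: fully open they stand 13 mm farther back than shut.
Start: joints at [1.034, 0.307, 1.506, -0, 1.328, -0.073], TCP at [0.257, 0.515, 0.253] pointing down, gripper open.
Joint ranges: [-3.12, 3.12], [-1.05, 2.28], [0.14, 2.33], [-1.42, 4.57], [0.1, 2.73], [-2.68, 2.68]. Speed limits (rad/s): [2.57, 2.57, 3.14, 3.14, 3.14, 3.14].

INTERFACE

Orientations are given as a unit quaternion [w, x, y, z].
In Python, from workcell import arm, optics, ticket gives the robot as it stands. The module is installed in compiled form; this text tells all that it offers.
- The arm moves only by the tool play_rows, never from a script. Its argument "steps" is a list of rows, each a list of 7 numbers: the shift along the tool's x, y, z each as a share of 0.025 m, from -1 to 1, then the turn, a rotation vector about the tool's x, y, z each as a share of 0.12 rad, from -1 to 1, then the opening, from -1 (shut) to 1 (fully open). A call has 1 to 10 rows; each row shifts and turns the commanded pose from where the row before left it, along the tool's axes as they then stand; what a row does not reach is not made up. A row lasts 1/12 s, in which the tool goes at most 41.7 mm and 7.16 degrees, less where a joint would pass 70% of its speed; a pose out of reach is approached as far as the arm can. A call with a number of a shift or a turn outside -1 to 1 is refused whole. A call with a gripper value outside its range is refused whole. The fingers move at their own pace and stop on an object; "newtons" is the grip in N (left out, the last holds). Time passes only in rows, so rows that do not move let the fingers close. It gives the time, the measured TCP pose, the force, the opening and the grip force at its end, in the units of the state.
- arm.observe(): the state, without advancing time (a new reading comes with each control period).
- optics.snapshot(name): name is "side" or "top"; returns the picture (420x560x3 uint8, red, green, blue); there is no depth.
- optics.calibration(name): a dict with "fovy" (degrees; the focal length in pixels is half the picture's height over the tangent of half this angle, whatever the lens; pixels are square), "cx", "cy" (the principal point, pixels), "k1" (the pictures are not rectified: a ray, as slopes to the right and down, at radius r is drawn at 1 + k1 r^2 times it, then the intrinsics apply), "rvec" (rotation vector, rad) and "tvec" (3), from world to camera coordinates, as OpenCV has them. Camera axes: x right, y down, z forward; pixel columns grow to the right and rows downward; lengths in m; the calibration is good to about 2 mm. A picture is of the moment at which its call begins. calibration takes no time and is no camera call.
- ticket.close_job(): hands the job in; it is judged then, once.
The state is a dict: "t": time; "qpos": joint angles; "joint_vel": joint speeds; "effort": joint torques, N m; "tool_pos": TCP position; "tcp_rot": TCP orientation; "force": force on the tool from outside, world axes, zero at the start; "ft_torque": the same for the moment, N m; "grip_width": opening from 0.0 (shut) to 1.0 (fully open); "gripper_force": force on a finger pad.
Only numpy, scipy, OpenCV 4.12 (cv2) and the standard library are available. Lean on these libraries where they do the work, as an engineer would, in place of code of your own. Each camera call takes 0.05 s, during which the arm holds its last target. There are 200 camera calls.

TASK

Get this bread display deck ready to go back on the shop wall: clear every leftover crust and paper ball into the blue tub, and turn back the latch that was left shut. Then lay the front rail on the ledge, flush against the deck's front face and level with its ends, and turn both latches over it until they click shut. Leave the orange tin and the jar standing where they are.

Things in the scene. Friction and masses are not known exactly. Their poses are not given: they have to be found in the camera images.
- deck: fixed slatted beech deck, 360 mm wide (its y), 270 mm deep (its x) and 30 mm high, with a flat top. Origin: on the bench, at the middle of the front face's lower edge; x points back into the deck, away from the robot, y along the front edge to the left, z up. In front of the front face a dark ledge, 44 mm deep, 12 mm high and 360 mm long, runs along the whole edge
- rail: loose front rail: straight square beech bar with brass-capped ends, 360 mm long (its y), 34 x 34 mm, 0.2 to 0.37 kg, lying on the bench; all four long sides are alike and so are the ends. Origin: its centre. Fitted, it lies on the ledge with one side against the deck's front face (origin at deck x -17, y 0, z 29 mm); it then stands 16 mm above the deck top and 4 mm below the latch tabs
- latch_a (a joint): swing latch on the deck's front rim, at either its left or its right end; it starts open. Turn in rad, clockwise from above: 0 = open, tab along the deck's front edge, pointing to deck -y; 1.571 = shut, tab out over the ledge, to deck -x. A detent (about 0.25 N m) holds either end; it flips over at 0.79 and, let go, snaps to the nearer end
- latch_a_grip (a point): on that latch's vertical axis (22 mm behind the front face, 155 mm left or right of its middle), 80 mm above the bench, where to grip its black wing knob. Wing: 14 mm thick, 48 mm long, top 94 mm above the bench, in line with its steel tab (18 mm wide, reaching 54 mm from the axis): along deck y when open, deck x when shut. Foot and tab below it end 58 mm above the bench
- latch_b (a joint): the same latch at the other end; it starts shut. Turn in rad, clockwise from above: 0 = open, tab along the deck's front edge, pointing to deck -y; 1.571 = shut, tab out over the ledge, to deck -x. A detent (about 0.25 N m) holds either end; it flips over at 0.79 and, let go, snaps to the nearer end
- latch_b_grip (a point): on that latch's vertical axis (22 mm behind the front face, 155 mm left or right of its middle), 80 mm above the bench, where to grip its black wing knob. Wing: 14 mm thick, 48 mm long, top 94 mm above the bench, in line with its steel tab (18 mm wide, reaching 54 mm from the axis): along deck y when open, deck x when shut. Foot and tab below it end 58 mm above the bench
- tub: fixed blue open tub, 200 mm (its x) by 150 mm (its y), 60 mm high, walls and floor 4 to 5 mm; origin: centre of the underside
- crust_1: loose brown bread crust end, 48 x 32 x 28 mm (x, y, z), about 25 g, on the ledge; origin at its centre; may be absent
- crust_2: loose brown bread crust end, 50 x 34 x 30 mm (x, y, z), about 25 g, on the deck; origin at its centre; may be absent
- crust_3: loose brown bread crust end, 46 x 36 x 26 mm (x, y, z), about 25 g, on the deck; origin at its centre; may be absent
- paper_1: loose crumpled white paper ball, roughly a cube of 36 mm, 12 g, on the deck; origin at its centre; may be absent
- paper_2: loose crumpled white paper ball, roughly a cube of 34 mm, 12 g, on the deck; origin at its centre; may be absent
- tin: bystander: orange tin, 80 mm across, 64 mm high, on the back of the deck; origin: centre of the underside
- jar: bystander: amber jar with a brass lid, 58 mm across, 65 mm high, on the back of the deck; origin: centre of the underside

How it is judged:
On the way, in this order (a step that is already met when the one before it is completed fails the run):
1. the shut latch has been turned back, so that both latches are open (value of joint each of latch_a, latch_b below 0.25 rad), for 0.2 s.
2. with both latches open, the rail lies on the ledge, flush against the deck's front face (all of step 1 and x of rail in the frame of deck between -0.0205 and -0.014 m and y of rail in the frame of deck between -0.015 and 0.015 m and z of rail in the frame of deck between 0.025 and 0.033 m and angle between the y axis of rail and the y axis of deck, either way round below 0.03 rad), for 0.2 s.
3. both latches have been clicked shut over the rail (x of rail in the frame of deck between -0.0205 and -0.014 m and y of rail in the frame of deck between -0.015 and 0.015 m and z of rail in the frame of deck between 0.025 and 0.033 m and angle between the y axis of rail and the y axis of deck, either way round below 0.03 rad and value of joint each of latch_a, latch_b above 1.4 rad), for 0.2 s.
At the end, for the whole second after the job is handed in: The rail lies at rest on the ledge, within about 3.5 mm of the front face, its ends within 15 mm of the deck ends; both latches are shut (over 1.4 rad); every crust and ball present is in the tub (centre within its walls, under 100 mm high); the tin and jar stand upright (all of step 3 and linear speed of rail below 0.02 m/s and x of crust_1 in the frame of tub between -0.096 and 0.096 m and y of crust_1 in the frame of tub between -0.071 and 0.071 m and z of each of crust_1, crust_2, crust_3, paper_1, paper_2 in the frame of tub below 0.1 m and x of crust_2 in the frame of tub between -0.096 and 0.096 m and y of crust_2 in the frame of tub between -0.071 and 0.071 m and x of crust_3 in the frame of tub between -0.096 and 0.096 m and y of crust_3 in the frame of tub between -0.071 and 0.071 m and x of paper_1 in the frame of tub between -0.096 and 0.096 m and y of paper_1 in the frame of tub between -0.071 and 0.071 m and x of paper_2 in the frame of tub between -0.096 and 0.096 m and y of paper_2 in the frame of tub between -0.071 and 0.071 m and angle between each of tin, jar's own z axis and vertical below 0.1 rad); the robot touches nothing.
It fails at once if the tin or the jar is shoved more than 4 cm or knocked over (distance of any of tin, jar from where it was at the start of the episode above 0.04 m or angle between any of tin, jar's own z axis and vertical above 0.4 rad).
Of crust_1, crust_2, crust_3, paper_1, paper_2 only 3 to 5 are there at a start; the rules pass over those that are not, and their reading is None.
At some moment in a run one of crust_1, crust_2, crust_3, paper_1, paper_2 may be knocked a few centimetres aside while the robot is not near it.
Once in a run the grip may slacken for a moment while it holds something.
It also fails if it takes over 210 s, if anything falls off the work surface, if the arm or the gripper's body presses on something with over 40 N, if the wrist force passes 120 N, or if a joint passes its speed limit or range.

## Working session

There is one attempt and no reset: what is moved stays moved. The work goes in short steps, Python scripts to look and compute and a tool call to move; the robot and the scene stay as the last step left them, time stands still between calls to the robot, and variables do not carry over. Pictures are saved under pics/ and viewed, at most 14 in all, crops included, and the job is handed in when it is done.

Besides the shell and the picture viewer there is one more tool, called after ">>>" as name([rows], argument=value, ...), one row to a line, values as JSON. play_rows: Moves the arm, as the interface text tells. Shift numbers are shares of 0.025 m and turn numbers shares of 0.12 rad, none past 1 either way. Its arguments: {"type":"object","properties":{"steps":{"type":"array"},"newtons":{"type":"number"}},"required":["steps"]}

```bash
mkdir -p pics; cat > h.py <<'E'
import numpy as np, cv2
from workcell import arm, optics, ticket
def K(n):
    c=optics.calibration(n); f=210/np.tan(np.radians(c["fovy"])/2)
    R=cv2.Rodrigues(np.array(c["rvec"],float))[0]; return c,f,R,np.array(c["tvec"],float)
def ray(n,u,v):
    c,f,R,t=K(n); d=np.array([(u-c["cx"])/f,(v-c["cy"])/f]); s=d.copy()
    for _ in range(30): s=d/(1+c["k1"]*(s@s))
    return -R.T@t, R.T@np.array([s[0],s[1],1])
def at(n,u,v,z):
    o,d=ray(n,u,v); return np.round((o+d*(z-o[2])/d[2])[:2],4)
def pix(n,p):
    c,f,R,t=K(n); q=R@np.array(p,float)+t; s=q[:2]/q[2]; s=s*(1+c["k1"]*(s@s)); return np.round(s*f+[c["cx"],c["cy"]],1)
def snap(n,name,crop=None,k=1):
    im=optics.snapshot(n)[:,:,::-1]
    if crop: x0,y0,x1,y1=crop; im=im[y0:y1,x0:x1]
    cv2.imwrite("pics/"+name,cv2.resize(im,None,fx=k,fy=k,interpolation=cv2.INTER_CUBIC))
E
python3 - <<'E'
from h import *
for n in("top","side"): snap(n,n+"0.png",k=1.42); print(n,optics.calibration(n),-K(n)[2].T@K(n)[3])
print(arm.observe())
E
```

```text
top {'fovy': 46.01888022477286, 'cx': 278.2635087693757, 'cy': 207.04464152735818, 'k1': -0.03624017787044226, 'rvec': array([ 2.22334436, -1.98714471,  0.20385268]), 'tvec': array([-0.01919103,  0.59838276,  1.11408472])} [0.35931881 0.02084465 1.21246463]
side {'fovy': 48.278232080775574, 'cx': 282.78779649712635, 'cy': 210.0543845919929, 'k1': -0.010968831005514995, 'rvec': array([ 2.01556857, -0.91888294,  0.45810318]), 'tvec': array([-0.36428801,  0.32389827,  0.6611394 ])} [-0.01946006 -0.51862685  0.63668568]
{'t': 0.1, 'qpos': array([ 1.03448345e+00,  3.07505681e-01,  1.50753618e+00,  1.41924659e-06,
        1.32839646e+00, -7.34881711e-02]), 'joint_vel': array([ 2.79986244e-04, -2.63792541e-03, -2.83824708e-03, -4.41460184e-04,
       -1.04647725e-03, -2.13759847e-05]), 'effort': array([-8.40005741e-04, -4.58529389e+01, -2.52609676e+01, -2.21220253e-04,
        5.64157395e-03, -4.80622884e-05]), 'tool_pos': array([0.25644275, 0.51399941, 0.2524713 ]), 'tcp_rot': array([-2.77690016e-04,  2.29352523e-01,  9.73342986e-01, -8.80062817e-04]), 'force': array([ 0.26165595, -0.42285525,  0.44286976]), 'ft_torque': array([-0.02127823, -0.0473451 , -0.01315697]), 'gripper_force': 0.0, 'grip_width': 0.9952545613978518}
```

View pics/top0.png

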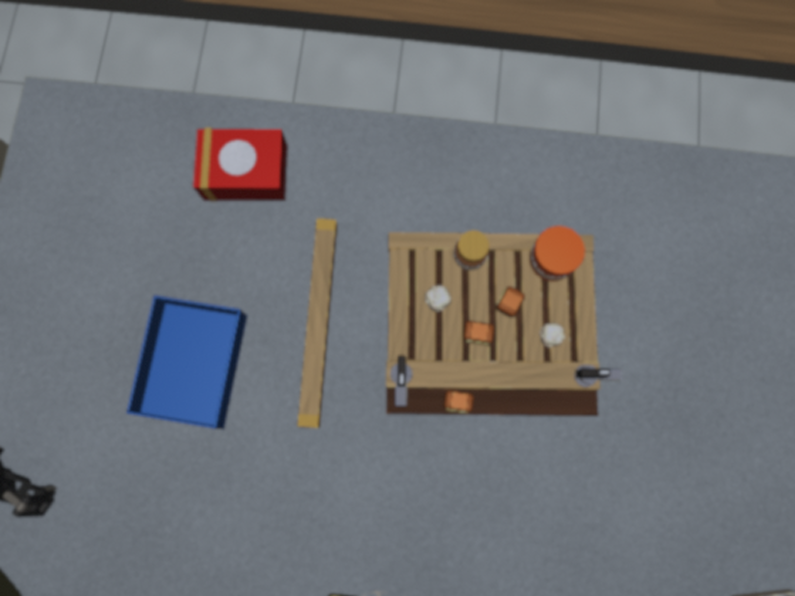

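View pics/side0.png

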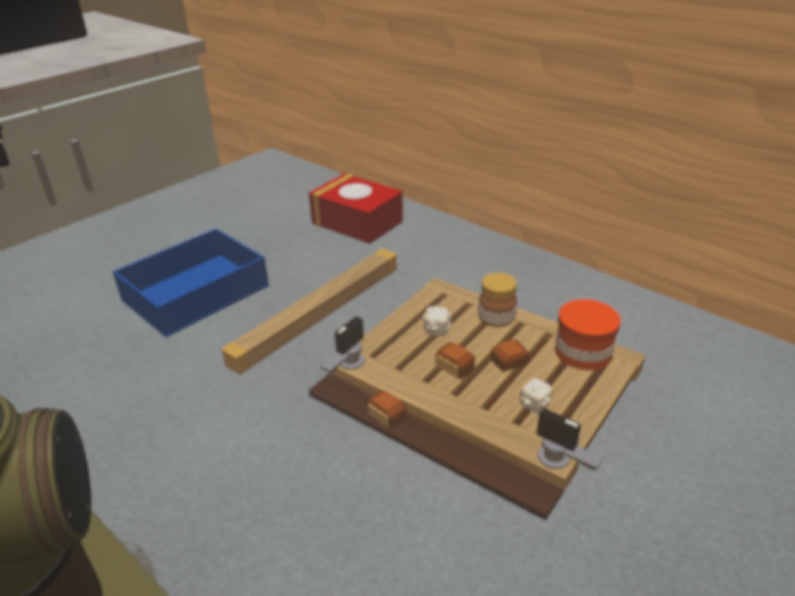

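The top view shows the left latch shut (about 402,380 enlarged) and the right one open (595,373). It also has three crusts, two balls, the tub at (187,362) and the rail at (318,322). Next I'll take an enlarged crop for measuring.

```bash
python3 - <<'E'
from h import *
snap("top","crop1.png",(205,145,435,305),3.4)
E
```

```text
(no output)
```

View pics/crop1.png

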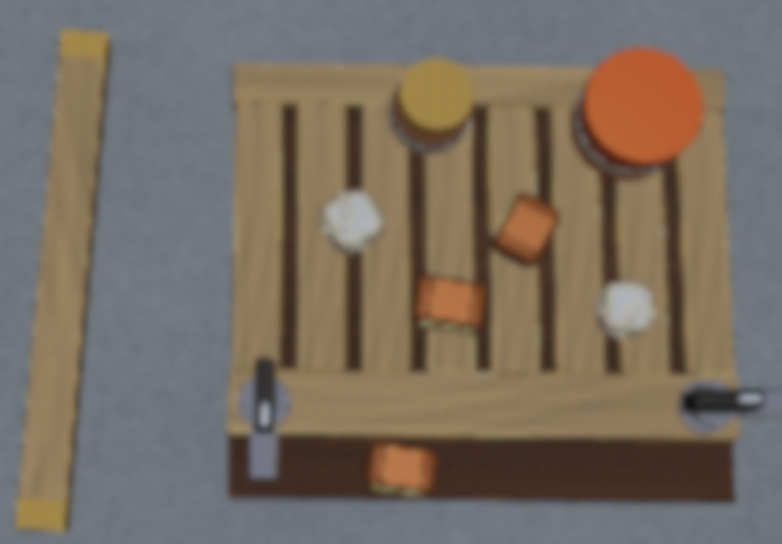

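Crop, ×3.4 with offset (205,145): deck top corners (229,437), (737,440), (722,70), (235,64). Crusts at (402,467), (451,301), (527,230); balls at (352,219), (627,307). Rail ends run (85,44)–(43,514).

```bash
cat >> h.py <<'E'
def cp(u,v,z,off=(205,145),k=3.4): return at("top",(u+.5)/k-.5+off[0],(v+.5)/k-.5+off[1],z)
E
python3 - <<'E'
from h import *
c=[cp(*p,.03) for p in [(229,437),(737,440),(722,70),(235,64)]]
print("deck",c,[np.linalg.norm(c[i]-c[(i+1)%4]) for i in range(4)])
l=[cp(229,497,.012),cp(733,500,.012)];print("ledge",l,np.linalg.norm(l[0]-l[1]))
r=[cp(*p,.034) for p in [(60,31),(109,32),(68,530),(16,528)]]
print("rail",r,[np.linalg.norm(r[i]-r[(i+1)%4]) for i in range(4)],np.mean(r,0))
for n,p in dict(c1=(402,462,.040),c2=(451,297,.06),c3=(530,228,.056),p1=(352,219,.055),p2=(627,307,.05),jar=(435,95,.095),tin=(643,106,.094),La=(264,394,.094),Lafoot=(264,404,.04),Lb=(722,401,.094),Lbfoot=(706,406,.04)).items(): print(n,cp(*p))
k=1.42
t=[at("top",u/k,v/k,.06) for u,v in [(155,297),(245,313),(222,428),(128,411)]]
print("tub",t,np.mean(t,0))
E
```

```text
deck [array([0.442 , 0.0454]), array([ 0.4793, -0.3088]), array([ 0.7478, -0.2833]), array([0.7121, 0.0721])] [np.float64(0.3561585742334445), np.float64(0.2697081756269172), np.float64(0.3571885356502921), np.float64(0.27141646965503025)]
ledge [array([0.4014, 0.041 ]), array([ 0.4386, -0.3133])] 0.35624756841275423
rail [array([0.7216, 0.2023]), array([0.7248, 0.1665]), array([0.3658, 0.1484]), array([0.3631, 0.1843])] [np.float64(0.035942732227809276), np.float64(0.35945599174307835), np.float64(0.036001388862098076), np.float64(0.3589515984084763)] [0.543825 0.175375]
c1 [ 0.4376 -0.0756]
c2 [ 0.5529 -0.0971]
c3 [ 0.6086 -0.1484]
p1 [ 0.6012 -0.0236]
p2 [ 0.5613 -0.2212]
jar [ 0.686  -0.0702]
tin [ 0.6947 -0.2138]
La [0.4684 0.0242]
Lafoot [0.4667 0.0236]
Lb [ 0.4975 -0.2795]
Lbfoot [ 0.4995 -0.283 ]
tub [array([0.5468, 0.4487]), array([0.5369, 0.2934]), array([0.3457, 0.3015]), array([0.3548, 0.4589])] [0.44605  0.375625]
```

```bash
cat >> h.py <<'E'
from scipy.spatial.transform import Rotation as Rn
O=np.array([.4607,-.1317]); YAW=.101
def D(x,y): return O+np.array([x*np.cos(YAW)-y*np.sin(YAW),x*np.sin(YAW)+y*np.cos(YAW)])
def todeck(p): d=np.array(p[:2])-O; return np.array([d[0]*np.cos(YAW)+d[1]*np.sin(YAW),-d[0]*np.sin(YAW)+d[1]*np.cos(YAW)])
def down(a): # tool y line at angle a (deg), z down
    a=np.radians(a); y=[np.cos(a),np.sin(a),0]; z=[0,0,-1]; return Rn.from_matrix(np.array([np.cross(y,z),y,z]).T)
def plan(*wps):
    s=arm.observe(); q=s["tcp_rot"]; R=Rn.from_quat([*q[1:],q[0]]); p=s["tool_pos"]; yv=R.as_matrix()[:,1]
    print("t %.1f"%s["t"],"tcp",np.round(p,4),"yang %.1f"%np.degrees(np.arctan2(yv[1],yv[0])),"w %.3f"%s["grip_width"],"F",np.round(s["force"],1),"gf %.1f"%s["gripper_force"])
    for x,y,z,a in wps:
        T=down(a); w=(R.inv()*T).as_rotvec()/.12; d=T.inv().apply(np.array([x,y,z])-p)/.025
        print(" turn",np.round(w,2),"n>=",int(np.ceil(np.abs(w).max())),"| shift",np.round(d,2),"n>=",int(np.ceil(np.abs(d).max())))
        R=T;p=np.array([x,y,z])
E
python3 - <<'E'
from h import *
b=D(.022,.155);a=D(.022,-.155);print(a,b)
plan((*b,.15,-84.2),(*b,.085,-84.2))
E
```

```text
[ 0.49821628 -0.28369187] [0.46695949 0.02472832]
t 0.1 tcp [0.2565 0.5141 0.2526] yang 63.5 w 0.997 F [-0.   0.4 -0.2] gf 0.0
 turn [-1.000e-02  2.000e-02  2.148e+01] n>= 22 | shift [ 6.4  20.32  4.1 ] n>= 21
 turn [0. 0. 0.] n>= 0 | shift [0.  0.  2.6] n>= 3
```

>>> play_rows([
  [0,0,0,0,0,0.98,1],
  [0,0,0,0,0,0.98,1],
  [0,0,0,0,0,0.98,1],
  [0,0,0,0,0,0.98,1],
  [0,0,0,0,0,0.98,1],
  [0,0,0,0,0,0.98,1],
  [0,0,0,0,0,0.98,1],
  [0,0,0,0,0,0.98,1],
  [0,0,0,0,0,0.98,1],
  [0,0,0,0,0,0.98,1],
])

```text
t: 0.98
tool_pos: [0.2566, 0.5143, 0.2529]
tcp_rot: [0.0, 0.733, 0.681, -0.0]
force: [0.1, -0.1, 0.1]
grip_width: 0.998
gripper_force: 0.0
```

>>> play_rows([
  [0,0,0,0,0,0.98,1],
  [0,0,0,0,0,0.98,1],
  [0,0,0,0,0,0.98,1],
  [0,0,0,0,0,0.98,1],
  [0,0,0,0,0,0.98,1],
  [0,0,0,0,0,0.98,1],
  [0,0,0,0,0,0.98,1],
  [0,0,0,0,0,0.98,1],
  [0,0,0,0,0,0.98,1],
  [0,0,0,0,0,0.98,1],
])

```text
t: 1.82
tool_pos: [0.2566, 0.5143, 0.2529]
tcp_rot: [0.0, 0.987, 0.16, -0.0]
force: [0.5, 0.1, -0.8]
grip_width: 1.001
gripper_force: 0.0
```

>>> play_rows([
  [0,0,0,0,0,0.98,1],
  [0,0,0,0,0,0.9,1],
  [0.3,0.93,0,0,0,0,1],
  [0.3,0.93,0,0,0,0,1],
  [0.3,0.93,0,0,0,0,1],
  [0.3,0.93,0,0,0,0,1],
  [0.3,0.93,0,0,0,0,1],
  [0.3,0.93,0,0,0,0,1],
  [0.3,0.93,0,0,0,0,1],
  [0.3,0.93,0,0,0,0,1],
])

```text
t: 2.65
tool_pos: [0.3353, 0.3343, 0.2531]
tcp_rot: [0.0, 0.999, 0.051, -0.0]
force: [1.0, -0.4, 0.4]
grip_width: 1.002
gripper_force: 0.0
```

>>> play_rows([
  [0.3,0.93,0.2,0,0,0,1],
  [0.3,0.93,0.2,0,0,0,1],
  [0.3,0.93,0.2,0,0,0,1],
  [0.3,0.93,0.2,0,0,0,1],
  [0.3,0.93,0.2,0,0,0,1],
  [0.3,0.93,0.2,0,0,0,1],
  [0.3,0.93,0.2,0,0,0,1],
  [0.3,0.93,0.2,0,0,0,1],
  [0.3,0.93,0.2,0,0,0,1],
  [0.3,0.93,0.2,0,0,0,1],
])

```text
t: 3.48
tool_pos: [0.4334, 0.1106, 0.203]
tcp_rot: [-0.0, 0.999, 0.051, -0.0]
force: [0.2, 0.3, 0.4]
grip_width: 1.001
gripper_force: 0.0
```

```bash
python3 - <<'E'
from h import *
b=D(.022,.155)
plan((*b,.15,-84.2),(*b,.085,-84.2))
E
```

```text
t 3.5 tcp [0.4334 0.1106 0.203 ] yang -84.2 w 1.001 F [0.2 0.3 0.4] gf 0.0
 turn [-0.  0. -0.] n>= 1 | shift [0.99 3.55 2.12] n>= 4
 turn [0. 0. 0.] n>= 0 | shift [0.  0.  2.6] n>= 3
```

>>> play_rows([
  [0.25,0.89,0.53,0,0,0,1],
  [0.25,0.89,0.53,0,0,0,1],
  [0.25,0.89,0.53,0,0,0,1],
  [0.25,0.88,0.53,0,0,0,1],
  [0,0,0.65,0,0,0,1],
  [0,0,0.65,0,0,0,1],
  [0,0,0.65,0,0,0,1],
  [0,0,0.65,0,0,0,1],
  [0,0,0,0,0,0,1],
])

```text
t: 4.23
tool_pos: [0.4649, 0.0259, 0.0828]
tcp_rot: [-0.0, 0.999, 0.05, -0.003]
force: [-0.3, 0.1, -0.4]
grip_width: 1.001
gripper_force: 0.0
```

>>> play_rows([
  [0,0,0,0,0,0,-1],
  [0,0,0,0,0,0,-1],
  [0,0,0,0,0,0,-1],
  [0,0,0,0,0,0,-1],
  [0,0,0,0,0,0,-1],
  [0,0,0,0,0,0,-1],
  [0,0,0,0,0,0,-1],
  [0,0,0,0,0,0,-1],
], newtons=40)

```text
t: 4.9
tool_pos: [0.4681, 0.0227, 0.0865]
tcp_rot: [0.003, 0.999, 0.052, 0.001]
force: [-0.3, -15.6, 6.0]
grip_width: 0.159
gripper_force: 43.9
```

```bash
python3 - <<'E'
from h import *
snap("side","latch.png",(150,120,450,370),2.6)
b=D(.022,.155)
plan((*b,.085,-84.2))
E
```

```text
t 5.0 tcp [0.4681 0.0227 0.0865] yang -84.1 w 0.154 F [ -1.2 -15.2   5.4] gf 43.9
 turn [ 0.05 -0.01  0.02] n>= 1 | shift [-0.04 -0.08  0.06] n>= 1
```

View pics/latch.png

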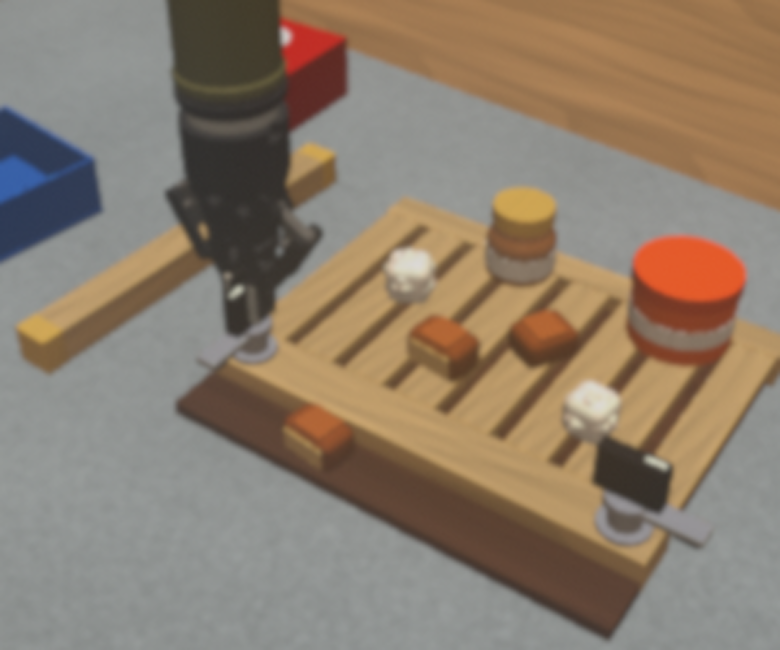

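The fingers hold the black wing at the left latch (250,290), width 13.5 mm. The other pieces are undisturbed. Now I'll turn it open.

>>> play_rows([
  [0,0.08,0,0,0,-0.5,-1],
  [0,0,0,0,0,-0.9,-1],
  [0,0,0,0,0,-0.9,-1],
  [0,0,0,0,0,-0.9,-1],
  [0,0,0,0,0,-0.9,-1],
  [0,0,0,0,0,-0.9,-1],
  [0,0,0,0,0,-0.9,-1],
  [0,0,0,0,0,-0.9,-1],
  [0,0,0,0,0,-0.9,-1],
  [0,0,0,0,0,-0.9,-1],
])

```text
t: 5.78
tool_pos: [0.468, 0.0224, 0.0865]
tcp_rot: [0.002, 0.842, 0.54, 0.0]
force: [-0.6, -7.4, 6.8]
grip_width: 0.158
gripper_force: 44.0
```

>>> play_rows([
  [0,0,0,0,0,-0.9,-1],
  [0,0,0,0,0,-0.9,-1],
  [0,0,0,0,0,-0.9,-1],
  [0,0,0,0,0,-0.9,-1],
  [0,0,0,0,0,-0.9,-1],
  [0,0,0,0,0,0,-1],
  [0,0,0,0,0,0,-1],
])

```text
t: 6.37
tool_pos: [0.468, 0.0224, 0.0865]
tcp_rot: [0.002, 0.67, 0.743, -0.0]
force: [-1.1, -7.5, 7.0]
grip_width: 0.155
gripper_force: 44.0
```

```bash
python3 - <<'E'
from h import *
b=D(.022,.155)
plan((*b,.085,5.8))
E
```

```text
t 6.4 tcp [0.468  0.0224 0.0865] yang 5.9 w 0.155 F [-1.1 -7.5  7. ] gf 44.0
 turn [0.01 0.03 0.02] n>= 1 | shift [ 0.1  -0.03  0.06] n>= 1
```

>>> play_rows([
  [0,0,0,0,0,0,1],
  [0,0,0,0,0,0,1],
  [0,0,0,0,0,0,1],
  [0,0,0,0,0,0,1],
  [0,0,0,0,0,0,1],
  [0,0,-0.8,0,0,0,1],
  [0,0,-0.8,0,0,0,1],
  [0,0,-0.8,0,0,0,1],
  [0,0,-0.8,0,0,0,1],
  [0,0,0,0,0,0,1],
])

```text
t: 7.2
tool_pos: [0.4698, 0.0241, 0.1686]
tcp_rot: [0.003, 0.67, 0.742, 0.002]
force: [0.5, -0.3, -0.1]
grip_width: 1.003
gripper_force: 0.0
```

```bash
sed -i 's/^O=.*; YAW/O=np.array([.4612,-.1338]); YAW/' h.py; python3 - <<'E'
from h import *
c=(.438,-.0776)
plan((*c,.12,-84.2),(*c,.041,-84.2))
E
```

```text
t 7.2 tcp [0.4698 0.0241 0.1686] yang 5.9 w 1.003 F [ 0.5 -0.3 -0.1] gf 0.0
 turn [ 0.05 -0.04 13.1 ] n>= 14 | shift [-1.68  3.92  1.95] n>= 4
 turn [0. 0. 0.] n>= 0 | shift [0.   0.   3.16] n>= 4
```

>>> play_rows([
  [0,0,0,0,0,0.94,1],
  [0,0,0,0,0,0.94,1],
  [0,0,0,0,0,0.94,1],
  [0,0,0,0,0,0.94,1],
  [0,0,0,0,0,0.94,1],
  [0,0,0,0,0,0.94,1],
  [0,0,0,0,0,0.94,1],
  [0,0,0,0,0,0.94,1],
  [0,0,0,0,0,0.94,1],
  [0,0,0,0,0,0.94,1],
])

```text
t: 8.03
tool_pos: [0.4669, 0.0242, 0.1645]
tcp_rot: [-0.0, 0.964, 0.267, -0.001]
force: [-0.4, -0.2, -0.5]
grip_width: 1.003
gripper_force: 0.0
```

>>> play_rows([
  [0,0,0,0,0,0.94,1],
  [0,0,0,0,0,0.94,1],
  [0,0,0,0,0,0.94,1],
  [0,0,0,0,0,0.88,1],
  [-0.42,0.98,0.48,0,0,0,1],
  [-0.42,0.98,0.48,0,0,0,1],
  [-0.42,0.98,0.48,0,0,0,1],
  [-0.42,0.98,0.48,0,0,0,1],
  [0,0,0,0,0,0,1],
])

```text
t: 8.78
tool_pos: [0.4324, -0.0801, 0.1149]
tcp_rot: [-0.0, 0.999, 0.049, -0.003]
force: [0.0, 0.8, -0.2]
grip_width: 1.0
gripper_force: 0.0
```

>>> play_rows([
  [0,0,0.8,0,0,0,1],
  [0,0,0.8,0,0,0,1],
  [0,0,0.8,0,0,0,1],
  [0,0,0.74,0,0,0,1],
  [0,0,0,0,0,0,1],
  [0,0,0,0,0,0,-1],
  [0,0,0,0,0,0,-1],
  [0,0,0,0,0,0,-1],
  [0,0,0,0,0,0,-1],
  [0,0,0,0,0,0,-1],
], newtons=30)

```text
t: 9.62
tool_pos: [0.4364, -0.0777, 0.0401]
tcp_rot: [0.0, 0.999, 0.051, 0.001]
force: [-0.5, 2.0, 6.2]
grip_width: 0.581
gripper_force: 30.2
```

>>> play_rows([
  [0,0,0,0,0,0,-1],
  [0,0,0,0,0,0,-1],
  [0,0,-0.6,0,0,0,-1],
  [0,0,-0.9,0,0,0,-1],
  [0,0,-0.9,0,0,0,-1],
  [0,0,-0.9,0,0,0,-1],
  [0,0,-0.9,0,0,0,-1],
  [0,0,-0.9,0,0,0,-1],
])

```text
t: 10.28
tool_pos: [0.4353, -0.0777, 0.168]
tcp_rot: [0.0, 0.999, 0.051, 0.001]
force: [0.1, -0.9, -0.4]
grip_width: 0.582
gripper_force: 30.5
```

```bash
python3 - <<'E'
from h import *
plan((.42,.35,.13,-84.2))
E
```

```text
t 10.3 tcp [ 0.4353 -0.0777  0.168 ] yang -84.2 w 0.582 F [ 0.1 -0.9 -0.4] gf 30.5
 turn [ 0.   -0.01 -0.  ] n>= 1 | shift [  1.12 -17.08   1.52] n>= 18
```

>>> play_rows([
  [0.06,-0.95,0,0,0,0,-1],
  [0.06,-0.95,0,0,0,0,-1],
  [0.06,-0.95,0,0,0,0,-1],
  [0.06,-0.95,0,0,0,0,-1],
  [0.06,-0.95,0,0,0,0,-1],
  [0.06,-0.95,0,0,0,0,-1],
  [0.06,-0.95,0,0,0,0,-1],
  [0.06,-0.95,0,0,0,0,-1],
  [0.06,-0.95,0,0,0,0,-1],
  [0.06,-0.95,0,0,0,0,-1],
])

```text
t: 11.12
tool_pos: [0.4262, 0.1612, 0.1669]
tcp_rot: [-0.0, 0.999, 0.051, 0.001]
force: [0.3, -0.6, -0.8]
grip_width: 0.581
gripper_force: 30.5
```

>>> play_rows([
  [0.06,-0.95,0,0,0,0,-1],
  [0.06,-0.95,0,0,0,0,-1],
  [0.06,-0.95,0,0,0,0,-1],
  [0.06,-0.95,0,0,0,0,-1],
  [0.06,-0.95,0,0,0,0,-1],
  [0.06,-0.95,0,0,0,0,-1],
  [0.06,-0.95,0.7,0,0,0,-1],
  [0.06,-0.5,0.7,0,0,0,-1],
  [0,0,0.3,0,0,0,-1],
  [0,0,0,0,0,0,-1],
])

```text
t: 11.95
tool_pos: [0.4188, 0.3386, 0.1222]
tcp_rot: [0.001, 0.999, 0.051, -0.002]
force: [0.3, -1.2, -0.1]
grip_width: 0.579
gripper_force: 30.5
```

>>> play_rows([
  [0,0,0,0,0,0,1],
  [0,0,0,0,0,0,1],
  [0,0,0,0,0,0,1],
  [0,0,0,0,0,0,1],
  [0,0,-0.8,0,0,0,1],
  [0,0,0,0,0,0,1],
])

```text
t: 12.45
tool_pos: [0.422, 0.3397, 0.1467]
tcp_rot: [-0.001, 0.999, 0.05, 0.002]
force: [0.0, 0.1, -0.6]
grip_width: 0.998
gripper_force: 0.0
```

```bash
python3 - <<'E'
from h import *
c=(.5534,-.0991)
plan((*c,.15,-174.2),(*c,.056,-174.2));snap("top","t2.png",(80,145,435,305),2.2)
E
```

```text
t 12.4 tcp [0.422  0.3397 0.1467] yang -84.2 w 0.998 F [ 0.   0.1 -0.6] gf 0.0
 turn [-5.000e-02 -1.000e-02  1.308e+01] n>= 14 | shift [18.   -3.45 -0.13] n>= 18
 turn [0. 0. 0.] n>= 0 | shift [0.   0.   3.76] n>= 4
```

View pics/t2.png

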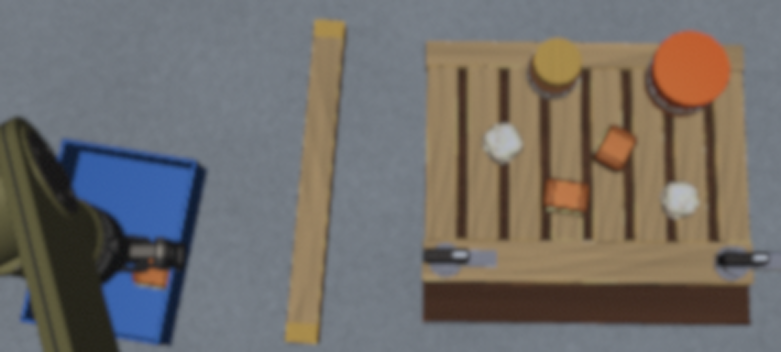

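Crust 1 is in the tub (150,270), the left latch is open with its tab to the right, and the deck pieces have not moved. Next is crust 2.

>>> play_rows([
  [0,0,-0.2,0,0,-0.94,1],
  [0,0,0,0,0,-0.94,1],
  [0,0,0,0,0,-0.94,1],
  [0,0,0,0,0,-0.94,1],
  [0,0,0,0,0,-0.94,1],
  [0,0,0,0,0,-0.94,1],
  [0,0,0,0,0,-0.94,1],
  [0,0,0,0,0,-0.94,1],
  [0,0,0,0,0,-0.94,1],
  [0,0,0,0,0,-0.94,1],
])

```text
t: 13.33
tool_pos: [0.4202, 0.3388, 0.1485]
tcp_rot: [0.0, 0.816, 0.579, -0.0]
force: [-1.1, 0.4, -0.6]
grip_width: 1.004
gripper_force: 0.0
```

>>> play_rows([
  [0,0,0,0,0,-0.94,1],
  [0,0,0,0,0,-0.94,1],
  [0,0,0,0,0,-0.94,1],
  [0,0,0,0,0,-0.86,1],
  [-0.95,0.18,0,0,0,0,1],
  [-0.95,0.18,0,0,0,0,1],
  [-0.95,0.18,0,0,0,0,1],
  [-0.95,0.18,0,0,0,0,1],
  [-0.95,0.18,0,0,0,0,1],
  [-0.95,0.18,0,0,0,0,1],
])

```text
t: 14.17
tool_pos: [0.4615, 0.1987, 0.1486]
tcp_rot: [0.0, 0.671, 0.742, 0.0]
force: [0.8, -0.5, -0.5]
grip_width: 1.005
gripper_force: 0.0
```

>>> play_rows([
  [-0.95,0.18,0,0,0,0,1],
  [-0.95,0.18,0,0,0,0,1],
  [-0.95,0.18,0,0,0,0,1],
  [-0.95,0.18,0,0,0,0,1],
  [-0.95,0.18,0,0,0,0,1],
  [-0.95,0.18,0,0,0,0,1],
  [-0.95,0.18,0,0,0,0,1],
  [-0.95,0.18,0,0,0,0,1],
  [-0.95,0.18,0,0,0,0,1],
  [-0.95,0.18,0,0,0,0,1],
])

```text
t: 15.0
tool_pos: [0.5298, -0.0332, 0.1486]
tcp_rot: [0.0, 0.671, 0.741, 0.0]
force: [0.8, 0.0, -0.0]
grip_width: 1.0
gripper_force: 0.0
```

>>> play_rows([
  [-0.95,0.18,0,0,0,0,1],
  [-0.95,0.18,0,0,0,0,1],
  [-0.4,0.1,0,0,0,0,1],
  [0,0,0,0,0,0,1],
  [0,0,0,0,0,0,1],
  [0,0,0,0,0,0,1],
])

```text
t: 15.5
tool_pos: [0.5462, -0.0868, 0.1485]
tcp_rot: [-0.001, 0.671, 0.742, -0.0]
force: [-0.2, -0.0, -0.8]
grip_width: 1.0
gripper_force: 0.0
```

```bash
python3 - <<'E'
from h import *
c=(.5534,-.0991)
plan((*c,.056,5.8))
E
```

```text
t 15.5 tcp [ 0.5462 -0.0868  0.1485] yang 5.7 w 1.000 F [-0.2 -0.  -0.8] gf 0.0
 turn [-0.01 -0.01 -0.01] n>= 1 | shift [-0.52  0.24  3.7 ] n>= 4
```

>>> play_rows([
  [-0.52,0.24,0.7,0,0,0,1],
  [0,0,0.9,0,0,0,1],
  [0,0,0.9,0,0,0,1],
  [0,0,0.8,0,0,0,1],
  [0,0,0.4,0,0,0,1],
  [0,0,0,0,0,0,1],
  [0,0,0,0,0,0,-1],
  [0,0,0,0,0,0,-1],
  [0,0,0,0,0,0,-1],
  [0,0,0,0,0,0,-1],
])

```text
t: 16.33
tool_pos: [0.5551, -0.1003, 0.0576]
tcp_rot: [0.001, 0.671, 0.742, 0.001]
force: [0.6, -0.1, 1.0]
grip_width: 0.45
gripper_force: 0.1
```

>>> play_rows([
  [0,0,0,0,0,0,-1],
  [0,0,0,0,0,0,-1],
  [0,0,0,0,0,0,-1],
  [0,0,0,0,0,0,-1],
  [0,0,-0.8,0,0,0,-1],
  [0,0,-0.9,0,0,0,-1],
  [0,0,-0.9,0,0,0,-1],
  [0,0,-0.9,0,0,0,-1],
  [0,0,-0.5,0,0,0,-1],
  [0,0,0,0,0,0,-1],
])

```text
t: 17.17
tool_pos: [0.5565, -0.1009, 0.1599]
tcp_rot: [0.003, 0.671, 0.741, 0.002]
force: [0.2, 0.2, 0.0]
grip_width: 0.389
gripper_force: 29.6
```

>>> play_rows([
  [0.93,-0.1,0,0,0,0,-1],
  [0.93,-0.1,0,0,0,0,-1],
  [0.93,-0.1,0,0,0,0,-1],
  [0.93,-0.1,0,0,0,0,-1],
  [0.93,-0.1,0,0,0,0,-1],
  [0.93,-0.1,0,0,0,0,-1],
  [0.93,-0.1,0,0,0,0,-1],
  [0.93,-0.1,0,0,0,0,-1],
  [0.93,-0.1,0,0,0,0,-1],
  [0.93,-0.1,0,0,0,0,-1],
])

```text
t: 18.0
tool_pos: [0.5052, 0.1295, 0.1553]
tcp_rot: [-0.0, 0.671, 0.741, -0.001]
force: [0.6, 0.9, -1.2]
grip_width: 0.396
gripper_force: 29.6
```

>>> play_rows([
  [0.93,-0.1,0,0,0,0,-1],
  [0.93,-0.1,0,0,0,0,-1],
  [0.93,-0.1,0,0,0,0,-1],
  [0.93,-0.1,0,0,0,0,-1],
  [0.93,-0.1,0,0,0,0,-1],
  [0.93,-0.1,0,0,0,0,-1],
  [0.93,-0.1,0,0,0,0,-1],
  [0.93,-0.1,0,0,0,0,-1],
  [0.93,-0.1,0,0,0,0,-1],
  [0.93,-0.1,0,0,0,0,-1],
])

```text
t: 18.83
tool_pos: [0.4572, 0.3581, 0.1551]
tcp_rot: [-0.0, 0.671, 0.742, -0.001]
force: [-0.5, -0.3, -0.8]
grip_width: 0.396
gripper_force: 29.6
```

```bash
python3 - <<'E'
from h import *
plan((.46,.36,.13,5.8),(.46,.36,.15,72),(.609,-.1504,.15,72),(.609,-.1504,.056,72),(.609,-.1504,.15,72),(.49,.39,.15,72))
E
```

```text
t 18.8 tcp [0.4572 0.3581 0.1551] yang 5.7 w 0.396 F [-0.5 -0.3 -0.8] gf 29.6
 turn [-0.01  0.01 -0.01] n>= 1 | shift [0.06 0.12 1.  ] n>= 2
 turn [ 0.    0.   -9.63] n>= 10 | shift [ 0.   0.  -0.8] n>= 1
 turn [0. 0. 0.] n>= 0 | shift [-11.98 -17.58   0.  ] n>= 18
 turn [0. 0. 0.] n>= 0 | shift [0.   0.   3.76] n>= 4
 turn [0. 0. 0.] n>= 0 | shift [ 0.    0.   -3.76] n>= 4
 turn [0. 0. 0.] n>= 0 | shift [11.21 19.09  0.  ] n>= 20
```

>>> play_rows([
  [0,0,0.8,0,0,0,-1],
  [0,0,0,0,0,0,1],
  [0,0,0,0,0,0,1],
  [0,0,0,0,0,0,1],
  [0,0,0,0,0,0,1],
  [0,0,-0.6,0,0,0,1],
  [0,0,0,0,0,-0.9,1],
  [0,0,0,0,0,-0.9,1],
  [0,0,0,0,0,-0.9,1],
  [0,0,0,0,0,-0.9,1],
])

```text
t: 19.67
tool_pos: [0.4588, 0.3569, 0.1523]
tcp_rot: [0.0, 0.495, 0.869, 0.001]
force: [-0.3, 0.4, 1.1]
grip_width: 1.001
gripper_force: 0.0
```

>>> play_rows([
  [0,0,0,0,0,-0.9,1],
  [0,0,0,0,0,-0.9,1],
  [0,0,0,0,0,-0.9,1],
  [0,0,0,0,0,-0.9,1],
  [0,0,0,0,0,-0.9,1],
  [0,0,0,0,0,-0.9,1],
  [0,0,0,0,0,-0.63,1],
])

```text
t: 20.25
tool_pos: [0.4588, 0.3569, 0.1522]
tcp_rot: [0.001, 0.155, 0.988, 0.0]
force: [0.0, -0.9, -0.8]
grip_width: 1.001
gripper_force: 0.0
```

```bash
cat >> h.py <<'E'
def blobs():
    im=optics.snapshot("top"); hsv=cv2.cvtColor(im,cv2.COLOR_RGB2HSV); H,S,V=cv2.split(hsv)
    for nm,m,z in (("crust",(H<14)&(S>140)&(V>90),.058),("ball",(S<60)&(V>165),.055)):
        n,_,st,ce=cv2.connectedComponentsWithStats(m.astype(np.uint8))
        for i in range(1,n):
            if st[i,4]>40 and 80<ce[i][0]<430 and 140<ce[i][1]<310: print(nm,st[i],np.round(ce[i],1),at("top",*ce[i],z)+[.0005,-.002])
E
python3 - <<'E'
from h import *
blobs()
plan((.609,-.1504,.15,72),(.609,-.1504,.056,72))
E
```

```text
crust [376 160  36  34 953] [393.6 176.4] [ 0.7044 -0.223 ]
crust [351 203  18  19 222] [359.9 212. ] [ 0.6077 -0.1486]
crust [142 263  14  12 135] [148.4 268.1] [0.4197 0.3305]
ball [301 202  16  14 152] [308.3 208.7] [ 0.6027 -0.0257]
ball [384 229  13  12 138] [389.6 234.6] [ 0.5618 -0.2234]
t 20.3 tcp [0.4588 0.3569 0.1522] yang 72.3 w 1.001 F [ 0.4 -1.2  0. ] gf 0.0
 turn [0.01 0.01 0.04] n>= 1 | shift [-11.99 -17.44   0.09] n>= 18
 turn [0. 0. 0.] n>= 0 | shift [0.   0.   3.76] n>= 4
```

>>> play_rows([
  [-0.63,-0.92,0,0,0,0,1],
  [-0.63,-0.92,0,0,0,0,1],
  [-0.63,-0.92,0,0,0,0,1],
  [-0.63,-0.92,0,0,0,0,1],
  [-0.63,-0.92,0,0,0,0,1],
  [-0.63,-0.92,0,0,0,0,1],
  [-0.63,-0.92,0,0,0,0,1],
  [-0.63,-0.92,0,0,0,0,1],
  [-0.63,-0.92,0,0,0,0,1],
  [-0.63,-0.92,0,0,0,0,1],
])

```text
t: 21.13
tool_pos: [0.5371, 0.088, 0.1521]
tcp_rot: [0.001, 0.158, 0.987, 0.0]
force: [0.6, -0.1, -0.6]
grip_width: 1.0
gripper_force: 0.0
```

>>> play_rows([
  [-0.63,-0.92,0,0,0,0,1],
  [-0.63,-0.92,0,0,0,0,1],
  [-0.63,-0.92,0,0,0,0,1],
  [-0.63,-0.92,0,0,0,0,1],
  [-0.63,-0.92,0,0,0,0,1],
  [-0.63,-0.92,0,0,0,0,1],
  [-0.63,-0.92,0,0,0,0,1],
  [-0.63,-0.92,0,0,0,0,1],
  [-0.4,-0.6,0,0,0,0,1],
  [-0.2,-0.3,0,0,0,0,1],
])

```text
t: 21.97
tool_pos: [0.6074, -0.1531, 0.1518]
tcp_rot: [0.001, 0.159, 0.987, -0.0]
force: [0.7, 0.3, 0.7]
grip_width: 1.003
gripper_force: 0.0
```

>>> play_rows([
  [0,0,0,0,0,0,1],
  [0,0,0,0,0,0,1],
  [0,0,0,0,0,0,1],
])

```text
t: 22.22
tool_pos: [0.6058, -0.1487, 0.1512]
tcp_rot: [-0.001, 0.157, 0.988, 0.0]
force: [-0.6, -0.3, -0.5]
grip_width: 1.0
gripper_force: 0.0
```

```bash
python3 - <<'E'
from h import *
plan((.608,-.1495,.055,72),(.608,-.1495,.15,72),(.49,.39,.15,72))
E
```

```text
t 22.2 tcp [ 0.6058 -0.1487  0.1512] yang 72.0 w 1.000 F [-0.6 -0.3 -0.5] gf 0.0
 turn [ 0.01 -0.01 -0.01] n>= 1 | shift [-0.09 -0.    3.85] n>= 4
 turn [0. 0. 0.] n>= 0 | shift [ 0.   0.  -3.8] n>= 4
 turn [0. 0. 0.] n>= 0 | shift [11.16 19.07  0.  ] n>= 20
```

>>> play_rows([
  [-0.09,0,0.8,0,0,0,1],
  [0,0,0.9,0,0,0,1],
  [0,0,0.9,0,0,0,1],
  [0,0,0.8,0,0,0,1],
  [0,0,0.45,0,0,0,1],
  [0,0,0,0,0,0,1],
  [0,0,0,0,0,0,-1],
  [0,0,0,0,0,0,-1],
  [0,0,0,0,0,0,-1],
  [0,0,0,0,0,0,-1],
])

```text
t: 23.05
tool_pos: [0.6097, -0.1509, 0.0565]
tcp_rot: [0.001, 0.157, 0.988, -0.0]
force: [-0.2, -0.3, 0.5]
grip_width: 0.453
gripper_force: 0.2
```

>>> play_rows([
  [0,0,0,0,0,0,-1],
  [0,0,0,0,0,0,-1],
  [0,0,0,0,0,0,-1],
  [0,0,0,0,0,0,-1],
  [0,0,-0.8,0,0,0,-1],
  [0,0,-0.9,0,0,0,-1],
  [0,0,-0.9,0,0,0,-1],
  [0,0,-0.9,0,0,0,-1],
  [0,0,-0.5,0,0,0,-1],
  [0,0,0,0,0,0,-1],
])

```text
t: 23.88
tool_pos: [0.611, -0.1516, 0.159]
tcp_rot: [0.004, 0.157, 0.988, -0.001]
force: [-0.2, 0.1, -0.0]
grip_width: 0.423
gripper_force: 29.3
```

>>> play_rows([
  [0.54,0.93,0,0,0,0,-1],
  [0.54,0.93,0,0,0,0,-1],
  [0.54,0.93,0,0,0,0,-1],
  [0.54,0.93,0,0,0,0,-1],
  [0.54,0.93,0,0,0,0,-1],
  [0.54,0.93,0,0,0,0,-1],
  [0.54,0.93,0,0,0,0,-1],
  [0.54,0.93,0,0,0,0,-1],
  [0.54,0.93,0,0,0,0,-1],
  [0.54,0.93,0,0,0,0,-1],
])

```text
t: 24.72
tool_pos: [0.5513, 0.1132, 0.154]
tcp_rot: [-0.001, 0.157, 0.988, -0.0]
force: [0.5, 1.2, -0.1]
grip_width: 0.421
gripper_force: 29.3
```

>>> play_rows([
  [0.54,0.93,0,0,0,0,-1],
  [0.54,0.93,0,0,0,0,-1],
  [0.54,0.93,0,0,0,0,-1],
  [0.54,0.93,0,0,0,0,-1],
  [0.54,0.93,0,0,0,0,-1],
  [0.54,0.93,0,0,0,0,-1],
  [0.54,0.93,0,0,0,0,-1],
  [0.54,0.93,0,0,0,0,-1],
  [0.54,0.93,0,0,0,0,-1],
  [0.54,0.9,0,0,0,0,-1],
])

```text
t: 25.55
tool_pos: [0.495, 0.3752, 0.1538]
tcp_rot: [-0.001, 0.157, 0.988, -0.001]
force: [-0.0, 0.6, 0.2]
grip_width: 0.426
gripper_force: 29.3
```

```bash
python3 - <<'E'
from h import *
blobs()
p=(.6025,-.0255)
plan((.49,.385,.13,72),(.49,.385,.15,72),(*p,.15,72),(*p,.056,72))
E
```

```text
crust [376 160  36  34 954] [393.6 176.5] [ 0.7044 -0.2231]
crust [142 263  14  12 134] [148.4 268.1] [0.4195 0.3307]
ball [301 202  16  14 151] [308.4 208.7] [ 0.6027 -0.0259]
ball [384 229  13  12 137] [389.6 234.7] [ 0.5617 -0.2235]
t 25.6 tcp [0.4943 0.3803 0.154 ] yang 72.0 w 0.422 F [ 0.6  4.1 -0.4] gf 29.3
 turn [ 0.03 -0.02  0.  ] n>= 1 | shift [0.22 0.13 0.96] n>= 1
 turn [0. 0. 0.] n>= 0 | shift [ 0.   0.  -0.8] n>= 1
 turn [0. 0. 0.] n>= 0 | shift [ -9.35 -14.23   0.  ] n>= 15
 turn [0. 0. 0.] n>= 0 | shift [0.   0.   3.76] n>= 4
```

>>> play_rows([
  [0,0,0.8,0,0,0,-1],
  [0,0,0,0,0,0,1],
  [0,0,0,0,0,0,1],
  [0,0,0,0,0,0,1],
  [0,0,0,0,0,0,1],
  [0,0,-0.8,0,0,0,1],
  [-0.57,-0.88,0,0,0,0,1],
  [-0.57,-0.88,0,0,0,0,1],
  [-0.57,-0.88,0,0,0,0,1],
  [-0.57,-0.88,0,0,0,0,1],
])

```text
t: 26.43
tool_pos: [0.5237, 0.2718, 0.1562]
tcp_rot: [0.001, 0.157, 0.988, 0.0]
force: [-0.1, 0.1, -0.4]
grip_width: 1.0
gripper_force: 0.0
```

>>> play_rows([
  [-0.57,-0.88,0,0,0,0,1],
  [-0.57,-0.88,0,0,0,0,1],
  [-0.57,-0.88,0,0,0,0,1],
  [-0.57,-0.88,0,0,0,0,1],
  [-0.57,-0.88,0,0,0,0,1],
  [-0.57,-0.88,0,0,0,0,1],
  [-0.57,-0.88,0,0,0,0,1],
  [-0.57,-0.88,0,0,0,0,1],
  [-0.57,-0.88,0,0,0,0,1],
  [-0.57,-0.88,0,0,0,0,1],
])

```text
t: 27.27
tool_pos: [0.5907, 0.0177, 0.1561]
tcp_rot: [0.001, 0.157, 0.988, 0.0]
force: [0.1, -0.4, -0.6]
grip_width: 1.001
gripper_force: 0.0
```

>>> play_rows([
  [-0.4,-0.6,0,0,0,0,1],
  [-0.17,-0.28,0,0,0,0,1],
  [0,0,0,0,0,0,1],
  [0,0,0,0,0,0,1],
  [0,0,0,0,0,0,1],
])

```text
t: 27.68
tool_pos: [0.5964, -0.0048, 0.1552]
tcp_rot: [-0.0, 0.157, 0.988, 0.0]
force: [-0.2, -0.7, -0.3]
grip_width: 0.999
gripper_force: 0.0
```

```bash
python3 - <<'E'
from h import *
p=(.6025,-.0255)
plan((*p,.056,72),(*p,.15,72),(.41,.4,.15,72))
E
```

```text
t 27.7 tcp [ 0.5964 -0.0048  0.1552] yang 71.9 w 0.999 F [-0.2 -0.7 -0.3] gf 0.0
 turn [ 0.   -0.   -0.01] n>= 1 | shift [-0.49 -0.71  3.97] n>= 4
 turn [0. 0. 0.] n>= 0 | shift [ 0.    0.   -3.76] n>= 4
 turn [0. 0. 0.] n>= 0 | shift [12.58 13.81  0.  ] n>= 14
```

>>> play_rows([
  [-0.49,-0.71,0.3,0,0,0,1],
  [0,0,0.9,0,0,0,1],
  [0,0,0.9,0,0,0,1],
  [0,0,0.9,0,0,0,1],
  [0,0,0.7,0,0,0,1],
  [0,0,0.3,0,0,0,1],
  [0,0,0,0,0,0,-1],
  [0,0,0,0,0,0,-1],
  [0,0,0,0,0,0,-1],
  [0,0,0,0,0,0,-1],
], newtons=25)

```text
t: 28.52
tool_pos: [0.6041, -0.0261, 0.0567]
tcp_rot: [0.001, 0.157, 0.988, 0.0]
force: [-0.7, 0.5, -0.0]
grip_width: 0.57
gripper_force: 25.8
```

>>> play_rows([
  [0,0,0,0,0,0,-1],
  [0,0,0,0,0,0,-1],
  [0,0,0,0,0,0,-1],
  [0,0,0,0,0,0,-1],
  [0,0,-0.8,0,0,0,-1],
  [0,0,-0.9,0,0,0,-1],
  [0,0,-0.9,0,0,0,-1],
  [0,0,-0.9,0,0,0,-1],
  [0,0,-0.5,0,0,0,-1],
  [0,0,0,0,0,0,-1],
])

```text
t: 29.35
tool_pos: [0.6053, -0.0268, 0.1587]
tcp_rot: [0.004, 0.157, 0.988, 0.0]
force: [1.2, 0.1, 0.3]
grip_width: 0.573
gripper_force: 26.1
```

>>> play_rows([
  [0.9,0.98,0,0,0,0,-1],
  [0.9,0.98,0,0,0,0,-1],
  [0.9,0.98,0,0,0,0,-1],
  [0.9,0.98,0,0,0,0,-1],
  [0.9,0.98,0,0,0,0,-1],
  [0.9,0.98,0,0,0,0,-1],
  [0.9,0.98,0,0,0,0,-1],
  [0.9,0.98,0,0,0,0,-1],
  [0.9,0.98,0,0,0,0,-1],
  [0.9,0.98,0,0,0,0,-1],
])

```text
t: 30.18
tool_pos: [0.4636, 0.2772, 0.154]
tcp_rot: [-0.001, 0.157, 0.988, -0.001]
force: [-0.8, 0.7, 0.6]
grip_width: 0.573
gripper_force: 26.1
```

>>> play_rows([
  [0.9,0.98,0,0,0,0,-1],
  [0.9,0.98,0,0,0,0,-1],
  [0.9,0.98,0,0,0,0,-1],
  [0.6,0.7,0.4,0,0,0,-1],
  [0,0,0.4,0,0,0,-1],
  [0,0,0,0,0,0,-1],
])

```text
t: 30.68
tool_pos: [0.4127, 0.3881, 0.1322]
tcp_rot: [-0.002, 0.156, 0.988, -0.002]
force: [-0.1, -0.8, -0.3]
grip_width: 0.573
gripper_force: 26.1
```

```bash
python3 - <<'E'
from h import *
blobs()
p=(.5617,-.2230)
plan((.41,.4,.13,72),(.41,.40,.15,72),(*p,.15,72),(*p,.056,72))
E
```

```text
crust [376 160  36  34 951] [393.6 176.4] [ 0.7045 -0.223 ]
crust [141 229  13   9 104] [147.  232.9] [0.5012 0.3474]
crust [142 263  14  12 133] [148.4 268.2] [0.4195 0.3305]
ball [384 229  13  12 132] [389.7 234.5] [ 0.5621 -0.2235]
t 30.7 tcp [0.4134 0.3873 0.133 ] yang 72.0 w 0.574 F [-0.1 -0.  -0.9] gf 26.1
 turn [-0.04 -0.02  0.  ] n>= 1 | shift [0.28 0.44 0.12] n>= 1
 turn [0. 0. 0.] n>= 0 | shift [ 0.   0.  -0.8] n>= 1
 turn [0. 0. 0.] n>= 0 | shift [-13.47 -21.83   0.  ] n>= 22
 turn [0. 0. 0.] n>= 0 | shift [0.   0.   3.76] n>= 4
```

>>> play_rows([
  [0,0,0,0,0,0,1],
  [0,0,0,0,0,0,1],
  [0,0,0,0,0,0,1],
  [0,0,0,0,0,0,1],
  [0,0,-0.8,0,0,0,1],
  [-0.57,-0.93,0,0,0,0,1],
  [-0.57,-0.93,0,0,0,0,1],
  [-0.57,-0.93,0,0,0,0,1],
  [-0.57,-0.93,0,0,0,0,1],
  [-0.57,-0.93,0,0,0,0,1],
])

```text
t: 31.57
tool_pos: [0.447, 0.2543, 0.1556]
tcp_rot: [0.0, 0.157, 0.988, 0.0]
force: [0.2, 0.1, -0.1]
grip_width: 0.996
gripper_force: 0.0
```

>>> play_rows([
  [-0.57,-0.93,0,0,0,0,1],
  [-0.57,-0.93,0,0,0,0,1],
  [-0.57,-0.93,0,0,0,0,1],
  [-0.57,-0.93,0,0,0,0,1],
  [-0.57,-0.93,0,0,0,0,1],
  [-0.57,-0.93,0,0,0,0,1],
  [-0.57,-0.93,0,0,0,0,1],
  [-0.57,-0.93,0,0,0,0,1],
  [-0.57,-0.93,0,0,0,0,1],
  [-0.57,-0.93,0,0,0,0,1],
])

```text
t: 32.4
tool_pos: [0.5102, -0.0113, 0.1556]
tcp_rot: [0.001, 0.157, 0.988, 0.0]
force: [-0.5, 0.4, 0.7]
grip_width: 1.001
gripper_force: 0.0
```

>>> play_rows([
  [-0.57,-0.93,0,0,0,0,1],
  [-0.57,-0.93,0,0,0,0,1],
  [-0.57,-0.93,0,0,0,0,1],
  [-0.57,-0.93,0,0,0,0,1],
  [-0.57,-0.93,0,0,0,0,1],
  [-0.57,-0.93,0,0,0,0,1],
  [-0.4,-0.7,0,0,0,0,1],
  [-0.2,-0.3,0,0,0,0,1],
  [0,0,0,0,0,0,1],
  [0,0,0,0,0,0,1],
])

```text
t: 33.23
tool_pos: [0.554, -0.1968, 0.155]
tcp_rot: [-0.0, 0.158, 0.987, 0.0]
force: [0.4, 1.6, -0.8]
grip_width: 0.999
gripper_force: 0.0
```

```bash
python3 - <<'E'
from h import *
p=(.562,-.2230)
plan((*p,.056,72),(*p,.15,72),(.47,.40,.15,72))
E
```

```text
t 33.2 tcp [ 0.554  -0.1968  0.155 ] yang 71.9 w 0.999 F [ 0.4  1.6 -0.8] gf 0.0
 turn [ 0.01 -0.01 -0.02] n>= 1 | shift [-0.63 -0.9   3.96] n>= 4
 turn [0. 0. 0.] n>= 0 | shift [ 0.    0.   -3.76] n>= 4
 turn [0. 0. 0.] n>= 0 | shift [11.2  22.56  0.  ] n>= 23
```

>>> play_rows([
  [-0.63,-0.9,0,0,0,0,1],
  [0,0,0.9,0,0,0,1],
  [0,0,0.9,0,0,0,1],
  [0,0,0.9,0,0,0,1],
  [0,0,0.8,0,0,0,1],
  [0,0,0.46,0,0,0,1],
  [0,0,0,0,0,0,-1],
  [0,0,0,0,0,0,-1],
  [0,0,0,0,0,0,-1],
  [0,0,0,0,0,0,-1],
])

```text
t: 34.07
tool_pos: [0.5636, -0.2233, 0.0576]
tcp_rot: [0.001, 0.157, 0.988, -0.0]
force: [-0.2, 1.4, 16.7]
grip_width: 0.454
gripper_force: 24.0
```

>>> play_rows([
  [0,0,0,0,0,0,-1],
  [0,0,0,0,0,0,-1],
  [0,0,0,0,0,0,-1],
  [0,0,0,0,0,0,-1],
  [0,0,-0.8,0,0,0,-1],
  [0,0,-0.9,0,0,0,-1],
  [0,0,-0.9,0,0,0,-1],
  [0,0,-0.9,0,0,0,-1],
  [0,0,-0.5,0,0,0,-1],
  [0,0,0,0,0,0,-1],
])

```text
t: 34.9
tool_pos: [0.5647, -0.2244, 0.16]
tcp_rot: [0.004, 0.157, 0.988, -0.001]
force: [0.5, -0.8, -0.6]
grip_width: 0.451
gripper_force: 23.4
```

>>> play_rows([
  [0.49,0.96,0,0,0,0,-1],
  [0.49,0.96,0,0,0,0,-1],
  [0.49,0.96,0,0,0,0,-1],
  [0.49,0.96,0,0,0,0,-1],
  [0.49,0.96,0,0,0,0,-1],
  [0.49,0.96,0,0,0,0,-1],
  [0.49,0.96,0,0,0,0,-1],
  [0.49,0.96,0,0,0,0,-1],
  [0.49,0.96,0,0,0,0,-1],
  [0.49,0.96,0,0,0,0,-1],
])

```text
t: 35.73
tool_pos: [0.5194, 0.0441, 0.1552]
tcp_rot: [-0.001, 0.157, 0.988, -0.0]
force: [1.0, 0.1, -0.1]
grip_width: 0.452
gripper_force: 23.4
```

>>> play_rows([
  [0.49,0.96,0,0,0,0,-1],
  [0.49,0.96,0,0,0,0,-1],
  [0.49,0.96,0,0,0,0,-1],
  [0.49,0.96,0,0,0,0,-1],
  [0.49,0.96,0,0,0,0,-1],
  [0.49,0.96,0,0,0,0,-1],
  [0.49,0.96,0,0,0,0,-1],
  [0.49,0.96,0,0,0,0,-1],
  [0.49,0.96,0,0,0,0,-1],
  [0.49,0.96,0,0,0,0,-1],
])

```text
t: 36.57
tool_pos: [0.4775, 0.31, 0.1551]
tcp_rot: [-0.0, 0.157, 0.988, -0.0]
force: [0.0, 0.1, -0.0]
grip_width: 0.456
gripper_force: 23.4
```

>>> play_rows([
  [0.49,0.96,0.3,0,0,0,-1],
  [0.49,0.96,0.3,0,0,0,-1],
  [0.3,0.6,0.2,0,0,0,-1],
  [0,0,0,0,0,0,-1],
])

```text
t: 36.9
tool_pos: [0.4661, 0.3816, 0.1339]
tcp_rot: [-0.001, 0.156, 0.988, -0.0]
force: [-0.4, 0.6, -0.2]
grip_width: 0.455
gripper_force: 23.4
```

```bash
python3 - <<'E'
from h import *
blobs()
r=(.5443,.1734)
plan((.455,.385,.13,72),(.455,.385,.16,92.9),(*r,.15,92.9),(*r,.043,92.9))
E
```

```text
crust [376 160  36  34 953] [393.6 176.5] [ 0.7043 -0.223 ]
crust [141 229  13   9 105] [147.1 232.9] [0.5012 0.3472]
crust [141 263  15  12 134] [148.4 268.2] [0.4194 0.3307]
ball [121 263  14  14 144] [127.5 269.4] [0.4113 0.3796]
t 37.0 tcp [0.4663 0.3798 0.1344] yang 72.1 w 0.453 F [-0.9 -0.3 -0.4] gf 23.4
 turn [-0.02 -0.01  0.01] n>= 1 | shift [0.5  0.06 0.17] n>= 1
 turn [ 0.    0.   -3.04] n>= 4 | shift [ 0.   0.  -1.2] n>= 2
 turn [0. 0. 0.] n>= 0 | shift [-3.14 -8.63  0.4 ] n>= 9
 turn [0. 0. 0.] n>= 0 | shift [0.   0.   4.28] n>= 5
```

>>> play_rows([
  [0,0,0,0,0,0,1],
  [0,0,0,0,0,0,1],
  [0,0,0,0,0,0,1],
  [0,0,0,0,0,0,1],
  [0,0,-0.8,0,0,0,1],
  [0,0,0,0,0,-0.8,1],
  [0,0,0,0,0,-0.8,1],
  [0,0,0,0,0,-0.8,1],
  [0,0,0,0,0,-0.64,1],
])

```text
t: 37.7
tool_pos: [0.4679, 0.3782, 0.1567]
tcp_rot: [0.0, -0.027, 1.0, 0.0]
force: [0.2, -0.3, 0.4]
grip_width: 1.003
gripper_force: 0.0
```

>>> play_rows([
  [-0.27,-0.88,0,0,0,0,1],
  [-0.27,-0.88,0,0,0,0,1],
  [-0.27,-0.88,0,0,0,0,1],
  [-0.27,-0.88,0,0,0,0,1],
  [-0.27,-0.88,0,0,0,0,1],
  [-0.27,-0.88,0,0,0,0,1],
  [-0.27,-0.88,0,0,0,0,1],
  [-0.27,-0.88,0,0,0,0,1],
  [-0.27,-0.88,0,0,0,0,1],
  [-0.27,-0.6,0,0,0,0,1],
])

```text
t: 38.53
tool_pos: [0.5457, 0.1668, 0.1565]
tcp_rot: [0.0, -0.024, 1.0, -0.0]
force: [-0.4, -0.1, -0.3]
grip_width: 1.005
gripper_force: 0.0
```

>>> play_rows([
  [0,0,0,0,0,0,1],
  [0,0,0,0,0,0,1],
  [0,0,0,0,0,0,1],
])

```text
t: 38.78
tool_pos: [0.5452, 0.1694, 0.1563]
tcp_rot: [-0.0, -0.024, 1.0, 0.0]
force: [-0.6, -0.7, -0.5]
grip_width: 1.001
gripper_force: 0.0
```

```bash
python3 - <<'E'
from h import *
blobs()
r=(.5443,.1734)
plan((*r,.08,92.9),(*r,.043,92.9))
E
```

```text
crust [376 160  36  34 958] [393.5 176.5] [ 0.7042 -0.2228]
ball [118 242  14  14 157] [124.4 249.2] [0.4572 0.3953]
ball [120 262  15  16 172] [127.2 269.3] [0.4113 0.3805]
t 38.8 tcp [0.5451 0.1698 0.1562] yang 92.8 w 1.000 F [ 0.5  0.6 -0.7] gf 0.0
 turn [ 0.   -0.   -0.01] n>= 1 | shift [0.02 0.14 3.05] n>= 4
 turn [0. 0. 0.] n>= 0 | shift [0.   0.   1.48] n>= 2
```

>>> play_rows([
  [0,0.14,0.9,0,0,0,1],
  [0,0,0.9,0,0,0,1],
  [0,0,0.9,0,0,0,1],
  [0,0,0.9,0,0,0,1],
  [0,0,0.6,0,0,0,1],
  [0,0,0.33,0,0,0,1],
  [0,0,0,0,0,0,1],
  [0,0,0,0,0,0,-1],
  [0,0,0,0,0,0,-1],
  [0,0,0,0,0,0,-1],
], newtons=80)

```text
t: 39.67
tool_pos: [0.5463, 0.1735, 0.0441]
tcp_rot: [0.001, -0.025, 1.0, 0.0]
force: [-0.2, -0.1, 0.6]
grip_width: 0.603
gripper_force: 0.0
```

>>> play_rows([
  [0,0,0,0,0,0,-1],
  [0,0,0,0,0,0,-1],
  [0,0,0,0,0,0,-1],
  [0,0,0,0,0,0,-1],
  [0,0,0,0,0,0,-1],
  [0,0,0,0,0,0,-1],
])

```text
t: 40.17
tool_pos: [0.5462, 0.1734, 0.0444]
tcp_rot: [0.001, -0.025, 1.0, 0.0]
force: [-0.4, 0.8, 5.3]
grip_width: 0.37
gripper_force: 80.4
```

```bash
python3 - <<'E'
from h import *
plan()
snap("side","rail.png",(150,120,450,370),2.6)
E
```

```text
t 40.2 tcp [0.5462 0.1734 0.0444] yang 92.8 w 0.370 F [-0.4  0.8  5.3] gf 80.4
```

View pics/rail.png

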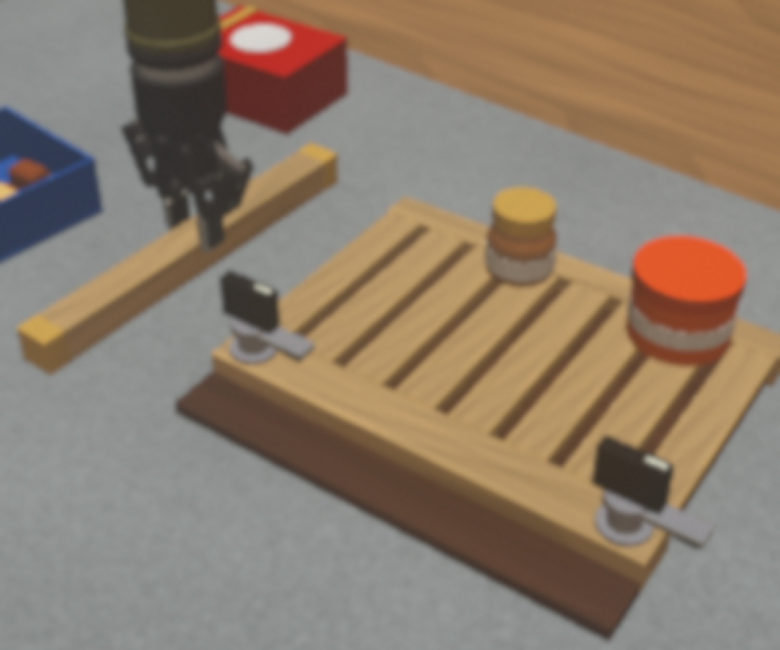

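The rail is gripped near its middle, at (205,230). Both latches are open, the deck and ledge are clear, and the tin and jar are in place. Lifting and turning.

>>> play_rows([
  [0,0,-0.4,0,0,0,-1],
  [0,0,-0.8,0,0,0,-1],
  [0,0,-0.8,0,0,0,-1],
  [0,0,-0.8,0,0,0,-1],
  [0,0,-0.8,0,0,0,-1],
  [0,0,-0.8,0,0,0,-1],
  [0,0,-0.4,0,0,0,-1],
  [0,0,0,0,0,0.3,-1],
  [0,0,0,0,0,0.6,-1],
  [0,0,0,0,0,0.8,-1],
])

```text
t: 41.05
tool_pos: [0.5449, 0.1728, 0.1632]
tcp_rot: [0.0, 0.079, 0.997, -0.0]
force: [-0.0, 0.4, -2.1]
grip_width: 0.367
gripper_force: 79.8
```

>>> play_rows([
  [0,0,0,0,0,0.8,-1],
  [0,0,0,0,0,0.8,-1],
  [0,0,0,0,0,0.8,-1],
  [0,0,0,0,0,0.8,-1],
  [0,0,0,0,0,0.8,-1],
  [0,0,0,0,0,0.8,-1],
  [0,0,0,0,0,0.8,-1],
  [0,0,0,0,0,0.8,-1],
  [0,0,0,0,0,0.8,-1],
  [0,0,0,0,0,0.8,-1],
])

```text
t: 41.88
tool_pos: [0.5447, 0.1728, 0.1625]
tcp_rot: [-0.0, 0.531, 0.847, -0.0]
force: [0.3, -1.3, -3.1]
grip_width: 0.371
gripper_force: 79.7
```

>>> play_rows([
  [0,0,0,0,0,0.8,-1],
  [0,0,0,0,0,0.8,-1],
  [0,0,0,0,0,0.8,-1],
  [0,0,0,0,0,0.55,-1],
  [0,0,0,0,0,0,-1],
  [0,0,0,0,0,0,-1],
])

```text
t: 42.38
tool_pos: [0.5449, 0.1728, 0.1626]
tcp_rot: [-0.0, 0.669, 0.743, -0.0]
force: [0.1, -0.9, -2.8]
grip_width: 0.374
gripper_force: 79.8
```

```bash
python3 - <<'E'
from h import *
t=D(-.024,0); a=np.degrees(YAW)
plan((*t,.16,a),(*t,.075,a))
snap("top","rail2.png",(160,130,440,320),2.8)
E
```

```text
t 42.4 tcp [0.5449 0.1728 0.1626] yang 6.0 w 0.374 F [ 0.1 -0.9 -2.8] gf 79.8
 turn [-0.01  0.    0.03] n>= 1 | shift [-11.87  -5.53   0.1 ] n>= 12
 turn [0. 0. 0.] n>= 0 | shift [0.  0.  3.4] n>= 4
```

View pics/rail2.png

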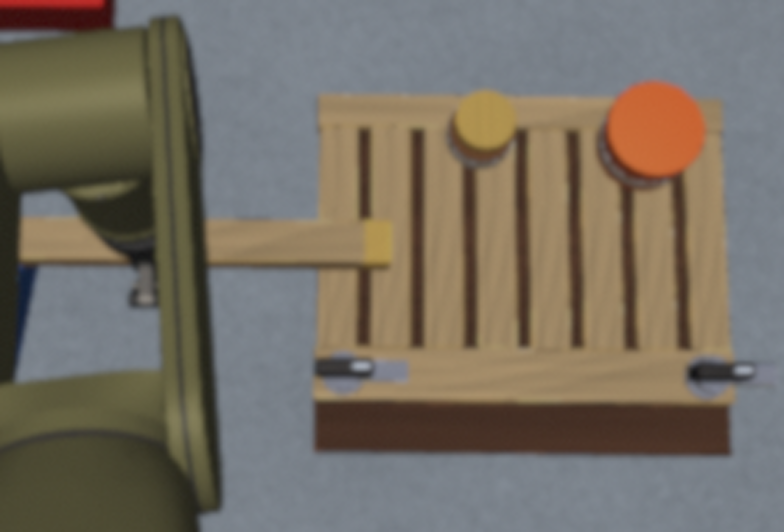

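The rail is held level, its right cap ending at crop (392,244), parallel to the deck front edge. I'll check the grip offset from this.

```bash
python3 - <<'E'
from h import *
e=cp(392,244,.152,(160,130),2.8)+[.0005,-.002]
s=arm.observe()["tool_pos"][:2]
d=e-s;u=np.array([-np.sin(YAW),np.cos(YAW)]);print(e,d@u,d@np.array([u[1],-u[0]]))
E
```

```text
[ 0.5622 -0.0051] -0.17881994364708778 -0.000799414671787782
```

>>> play_rows([
  [-0.4,-0.2,0,0,0,0,-1],
  [-0.85,-0.39,0,0,0,0,-1],
  [-0.85,-0.39,0,0,0,0,-1],
  [-0.85,-0.39,0,0,0,0,-1],
  [-0.85,-0.39,0,0,0,0,-1],
  [-0.85,-0.39,0,0,0,0,-1],
  [-0.85,-0.4,0,0,0,0,-1],
  [-0.85,-0.4,0,0,0,0,-1],
  [-0.85,-0.4,0,0,0,0,-1],
  [-0.85,-0.4,0,0,0,0,-1],
])

```text
t: 43.27
tool_pos: [0.4714, -0.0383, 0.1629]
tcp_rot: [0.0, 0.67, 0.743, -0.0]
force: [-0.3, 0.1, -2.8]
grip_width: 0.373
gripper_force: 79.8
```

>>> play_rows([
  [-0.85,-0.4,0,0,0,0,-1],
  [-0.85,-0.4,0,0,0,0,-1],
  [-0.85,-0.4,0,0,0,0,-1],
  [-0.85,-0.4,0,0,0,0,-1],
  [-0.42,-0.2,0,0,0,0,-1],
  [0,0,0,0,0,0,-1],
  [0,0,0,0,0,0,-1],
  [0,0,0,0,0,0,-1],
])

```text
t: 43.93
tool_pos: [0.4373, -0.1362, 0.1629]
tcp_rot: [-0.0, 0.67, 0.742, 0.0]
force: [0.4, 0.1, -3.3]
grip_width: 0.375
gripper_force: 79.8
```

```bash
python3 - <<'E'
from h import *
t=D(-.024,0.001); a=np.degrees(YAW); print(todeck(arm.observe()["tool_pos"]))
plan((*t,.075,a),(*t,.06,a))
snap("top","rail3.png",(220,130,440,320),3.1)
E
```

```text
[-2.40144081e-02  3.36988211e-05]
t 43.9 tcp [ 0.4373 -0.1362  0.1629] yang 5.9 w 0.375 F [ 0.4  0.1 -3.3] gf 79.8
 turn [ 0.   -0.    0.01] n>= 1 | shift [0.04 0.   3.52] n>= 4
 turn [0. 0. 0.] n>= 0 | shift [0.  0.  0.6] n>= 1
```

View pics/rail3.png

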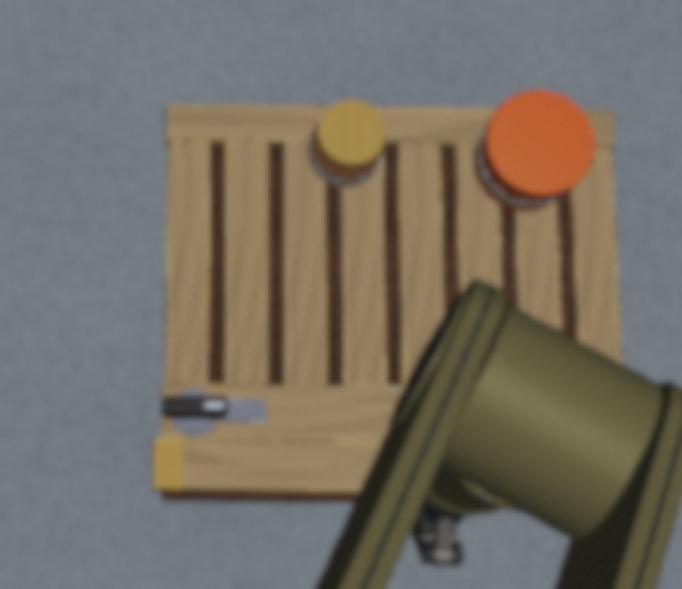

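The rail is poised over the ledge, left cap at (168,462), lined up with the deck's left end. Lowering it now.

>>> play_rows([
  [0.04,0,0.5,0,0,0,-1],
  [0,0,0.7,0,0,0,-1],
  [0,0,0.7,0,0,0,-1],
  [0,0,0.7,0,0,0,-1],
  [0,0,0.5,0,0,0,-1],
  [0,0,0.4,0,0,0,-1],
  [0,0,0.3,0,0,0,-1],
  [0,0,0.2,0,0,0,-1],
  [0,0,0,0,0,0,-1],
  [0,0,0,0,0,0,-1],
])

```text
t: 44.82
tool_pos: [0.4377, -0.1351, 0.0629]
tcp_rot: [-0.0, 0.67, 0.743, -0.0]
force: [-0.5, 0.1, -2.5]
grip_width: 0.372
gripper_force: 79.8
```

```bash
python3 - <<'E'
from h import *
t=D(-.017,0.001); a=np.degrees(YAW); print(todeck(arm.observe()["tool_pos"]))
plan((*t,.058,a))
E
```

```text
[-0.0234833   0.00106003]
t 44.8 tcp [ 0.4377 -0.1351  0.0629] yang 5.9 w 0.372 F [-0.5  0.1 -2.5] gf 79.8
 turn [-0.   -0.    0.02] n>= 1 | shift [-0.    0.26  0.19] n>= 1
```

>>> play_rows([
  [0,0,0.1,0,0,0,-1],
  [0,0,0.1,0,0,0,-1],
  [0,0,0.05,0,0,0,-1],
  [0,0,0,0,0,0,-1],
  [0,0,0,0,0,0,-1],
])

```text
t: 45.23
tool_pos: [0.4375, -0.1354, 0.0567]
tcp_rot: [0.0, 0.67, 0.742, 0.0]
force: [-0.6, 1.1, -2.7]
grip_width: 0.37
gripper_force: 79.8
```

>>> play_rows([
  [0,0.1,0,0,0,0,-1],
  [0,0.1,0,0,0,0,-1],
  [0,0.1,0,0,0,0,-1],
  [0,0,0,0,0,0,-1],
  [0,0,0,0,0,0,-1],
])

```text
t: 45.65
tool_pos: [0.4446, -0.1346, 0.0565]
tcp_rot: [-0.0, 0.67, 0.742, -0.0]
force: [-2.4, -1.5, -1.9]
grip_width: 0.374
gripper_force: 80.3
```

```bash
python3 - <<'E'
from h import *
t=D(-.017,0.001); a=np.degrees(YAW); print(todeck(arm.observe()["tool_pos"]))
plan((*t,.0564,a))
E
```

```text
[-0.01661484  0.00089023]
t 45.6 tcp [ 0.4446 -0.1346  0.0565] yang 5.9 w 0.374 F [-2.4 -1.5 -1.9] gf 80.3
 turn [-0.01 -0.    0.01] n>= 1 | shift [ 0.   -0.02  0.  ] n>= 1
```

Just touching the face. I'll press in a little more and down a touch.

>>> play_rows([
  [0,0.05,0,0,0,0,-1],
  [0,0.05,0.03,0,0,0,-1],
  [0,0,0,0,0,0,-1],
  [0,0,0,0,0,0,-1],
  [0,0,0,0,0,0,-1],
])

```text
t: 46.07
tool_pos: [0.4448, -0.1345, 0.0564]
tcp_rot: [-0.002, 0.67, 0.743, -0.002]
force: [-8.9, -5.1, 11.5]
grip_width: 0.368
gripper_force: 81.7
```

```bash
python3 - <<'E'
from h import *
print(todeck(arm.observe()["tool_pos"]));plan()
E
```

```text
[-0.01642224  0.00095687]
t 46.1 tcp [ 0.4448 -0.1345  0.0564] yang 5.9 w 0.368 F [-8.9 -5.1 11.5] gf 81.7
```

>>> play_rows([
  [0,-0.04,-0.05,0,0,0,-1],
  [0,0,0,0,0,0,-1],
  [0,0,0,0,0,0,0],
  [0,0,0,0,0,0,0],
  [0,0,0,0,0,0,0],
  [0,0,0,0,0,0,0],
  [0,0,0,0,0,0,0],
])

```text
t: 46.65
tool_pos: [0.4473, -0.1346, 0.0572]
tcp_rot: [0.001, 0.67, 0.742, 0.0]
force: [-0.8, 0.6, -0.1]
grip_width: 0.503
gripper_force: 0.0
```

>>> play_rows([
  [0,0,-0.3,0,0,0,0],
  [0,0,-0.8,0,0,0,0],
  [0,0,-0.8,0,0,0,0],
  [0,0,-0.8,0,0,0,0],
  [0,0,-0.6,0,0,0,0],
  [0,0,0,0,0,0,0],
  [0,0,0,0,0,0,0],
])

```text
t: 47.23
tool_pos: [0.4472, -0.1347, 0.1406]
tcp_rot: [0.001, 0.67, 0.742, 0.001]
force: [0.3, 0.5, -1.1]
grip_width: 0.501
gripper_force: 0.0
```

```bash
python3 - <<'E'
from h import *
a=D(.022,-.155);print(a)
plan((*a,.15,5.8),(*a,.086,5.8))
snap("side","fit.png",(150,170,450,370),2.6)
E
```

```text
[ 0.49871628 -0.28579187]
t 47.2 tcp [ 0.4472 -0.1347  0.1406] yang 5.9 w 0.501 F [ 0.3  0.5 -1.1] gf 0.0
 turn [0.02 0.01 0.01] n>= 1 | shift [-6.22  1.44 -0.37] n>= 7
 turn [0. 0. 0.] n>= 0 | shift [0.   0.   2.56] n>= 3
```

View pics/fit.png

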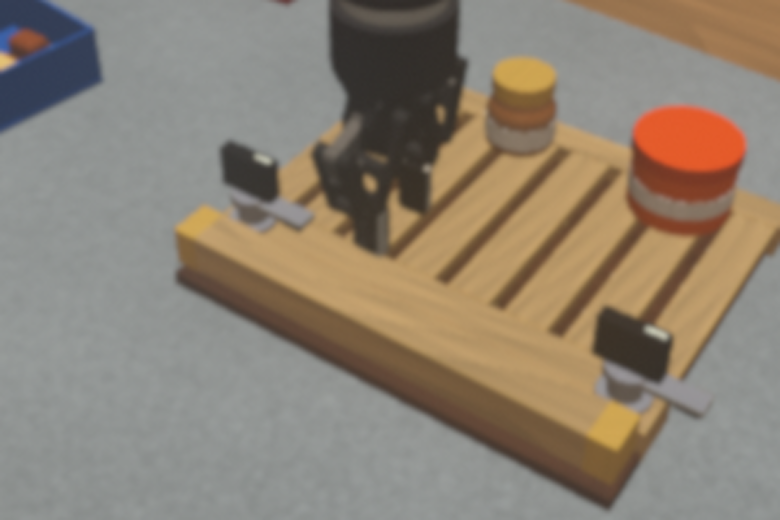

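The rail lies on the ledge flush with the face, its ends (200,240) and (610,440) level with the deck ends. Next is the right latch.

>>> play_rows([
  [-0.5,0.1,-0.2,0,0,0,1],
  [-0.85,0.2,-0.2,0,0,0,1],
  [-0.85,0.2,0,0,0,0,1],
  [-0.85,0.2,0,0,0,0,1],
  [-0.85,0.2,0,0,0,0,1],
  [-0.85,0.2,0,0,0,0,1],
  [-0.85,0.2,0,0,0,0,1],
  [-0.6,0.14,0,0,0,0,1],
  [0,0,0,0,0,0,1],
  [0,0,0,0,0,0,1],
])

```text
t: 48.12
tool_pos: [0.4978, -0.2857, 0.1486]
tcp_rot: [-0.001, 0.671, 0.742, -0.0]
force: [-0.8, 0.4, 0.2]
grip_width: 1.001
gripper_force: 0.0
```

```bash
python3 - <<'E'
from h import *
a=D(.022,-.155)
plan((*a,.087,5.8))
E
```

```text
t 48.1 tcp [ 0.4978 -0.2857  0.1486] yang 5.8 w 1.001 F [-0.8  0.4  0.2] gf 0.0
 turn [-0.01 -0.01 -0.  ] n>= 1 | shift [-0.01  0.04  2.46] n>= 3
```

>>> play_rows([
  [0,0.04,0.7,0,0,0,1],
  [0,0,0.8,0,0,0,1],
  [0,0,0.6,0,0,0,1],
  [0,0,0.36,0,0,0,1],
  [0,0,0,0,0,0,1],
  [0,0,0,0,0,0,-1],
  [0,0,0,0,0,0,-1],
  [0,0,0,0,0,0,-1],
  [0,0,0,0,0,0,-1],
  [0,0,0,0,0,0,-1],
], newtons=40)

```text
t: 48.95
tool_pos: [0.4996, -0.2851, 0.0889]
tcp_rot: [0.001, 0.67, 0.742, 0.0]
force: [0.2, 0.3, -0.6]
grip_width: 0.298
gripper_force: 0.0
```

>>> play_rows([
  [0,0,0,0,0,0,-1],
  [0,0,0,0,0,0,-1],
  [0,0,0,0,0,0,-1],
  [0,0,0,0,0,0,-1],
  [0,0,0,0,0,0,-1],
])

```text
t: 49.37
tool_pos: [0.4988, -0.2851, 0.0888]
tcp_rot: [0.0, 0.67, 0.742, -0.0]
force: [-1.4, -0.4, 5.3]
grip_width: 0.157
gripper_force: 42.0
```

```bash
python3 - <<'E'
from h import *
a=D(.022,-.155)
plan((*a,.087,5.8))
E
```

```text
t 49.4 tcp [ 0.4988 -0.2851  0.0888] yang 5.9 w 0.157 F [-1.4 -0.4  5.3] gf 42.0
 turn [-0.    0.    0.01] n>= 1 | shift [-0.03 -0.01  0.07] n>= 1
```

>>> play_rows([
  [0,0,0,0,0,0.5,-1],
  [0,0,0,0,0,0.9,-1],
  [0,0,0,0,0,0.9,-1],
  [0,0,0,0,0,0.9,-1],
  [0,0,0,0,0,0.9,-1],
  [0,0,0,0,0,0.9,-1],
  [0,0,0,0,0,0.9,-1],
  [0,0,0,0,0,0.9,-1],
  [0,0,0,0,0,0.9,-1],
  [0,0,0,0,0,0.9,-1],
])

```text
t: 50.2
tool_pos: [0.4997, -0.2856, 0.0888]
tcp_rot: [0.001, 0.95, 0.313, 0.001]
force: [-0.3, -1.8, 3.9]
grip_width: 0.153
gripper_force: 41.7
```

>>> play_rows([
  [0,0,0,0,0,0.9,-1],
  [0,0,0,0,0,0.9,-1],
  [0,0,0,0,0,0.9,-1],
  [0,0,0,0,0,0.9,-1],
  [0,0,0,0,0,0.9,-1],
  [0,0,0,0,0,0,-1],
  [0,0,0,0,0,0,-1],
])

```text
t: 50.78
tool_pos: [0.5, -0.2861, 0.0888]
tcp_rot: [0.001, 0.999, 0.052, 0.001]
force: [0.7, -3.4, 4.7]
grip_width: 0.153
gripper_force: 41.9
```

>>> play_rows([
  [0,0,0,0,0,0,1],
  [0,0,0,0,0,0,1],
  [0,0,0,0,0,0,1],
  [0,0,0,0,0,0,1],
  [0,0,0,0,0,0,1],
  [0,0,-0.8,0,0,0,1],
  [0,0,-0.8,0,0,0,1],
  [0,0,-0.8,0,0,0,1],
  [0,0,-0.4,0,0,0,1],
  [0,0,0,0,0,0,1],
])

```text
t: 51.62
tool_pos: [0.5006, -0.2857, 0.1605]
tcp_rot: [0.001, 0.999, 0.051, 0.002]
force: [-0.0, 0.0, -1.0]
grip_width: 1.0
gripper_force: 0.0
```

```bash
python3 - <<'E'
from h import *
b=(.468,.0222)
plan((.468,.0222,.155,5.8),(*b,.087,5.8))
E
```

```text
t 51.6 tcp [ 0.5006 -0.2857  0.1605] yang -84.2 w 1.000 F [-0.  0. -1.] gf 0.0
 turn [ 5.000e-02 -1.000e-02 -1.309e+01] n>= 14 | shift [12.38 -0.05  0.22] n>= 13
 turn [0. 0. 0.] n>= 0 | shift [0.   0.   2.72] n>= 3
```

>>> play_rows([
  [0,0,0,0,0,-0.94,1],
  [0,0,0,0,0,-0.94,1],
  [0,0,0,0,0,-0.94,1],
  [0,0,0,0,0,-0.94,1],
  [0,0,0,0,0,-0.94,1],
  [0,0,0,0,0,-0.94,1],
  [0,0,0,0,0,-0.94,1],
  [0,0,0,0,0,-0.94,1],
  [0,0,0,0,0,-0.94,1],
  [0,0,0,0,0,-0.94,1],
])

```text
t: 52.45
tool_pos: [0.4983, -0.2843, 0.1565]
tcp_rot: [-0.001, 0.815, 0.579, -0.0]
force: [0.6, 0.2, 0.2]
grip_width: 1.0
gripper_force: 0.0
```

>>> play_rows([
  [0,0,0,0,0,-0.94,1],
  [0,0,0,0,0,-0.94,1],
  [0,0,0,0,0,-0.94,1],
  [0,0,0,0,0,-0.87,1],
  [0.93,0,0,0,0,0,1],
  [0.93,0,0,0,0,0,1],
  [0.93,0,0,0,0,0,1],
  [0.93,0,0,0,0,0,1],
  [0.93,0,0,0,0,0,1],
  [0.93,0,0,0,0,0,1],
])

```text
t: 53.28
tool_pos: [0.4839, -0.1447, 0.1567]
tcp_rot: [-0.001, 0.67, 0.742, -0.0]
force: [0.7, -0.3, -0.5]
grip_width: 0.999
gripper_force: 0.0
```

>>> play_rows([
  [0.93,0,0,0,0,0,1],
  [0.93,0,0,0,0,0,1],
  [0.93,0,0,0,0,0,1],
  [0.93,0,0,0,0,0,1],
  [0.93,0,0,0,0,0,1],
  [0.93,0,0,0,0,0,1],
  [0.93,0,0,0,0,0,1],
  [0.29,0,0,0,0,0,1],
  [0,0,0,0,0,0,1],
  [0,0,0,0,0,0,1],
])

```text
t: 54.12
tool_pos: [0.4675, 0.0229, 0.1574]
tcp_rot: [-0.0, 0.67, 0.742, -0.001]
force: [0.5, 0.3, -0.1]
grip_width: 1.0
gripper_force: 0.0
```

```bash
python3 - <<'E'
from h import *
b=(.468,.0222)
plan((*b,.088,5.8))
E
```

```text
t 54.1 tcp [0.4675 0.0229 0.1574] yang 5.9 w 1.000 F [ 0.5  0.3 -0.1] gf 0.0
 turn [-0.01  0.    0.01] n>= 1 | shift [-0.03  0.02  2.78] n>= 3
```

>>> play_rows([
  [-0.03,0.02,0.8,0,0,0,1],
  [0,0,0.9,0,0,0,1],
  [0,0,0.7,0,0,0,1],
  [0,0,0.36,0,0,0,1],
  [0,0,0,0,0,0,1],
  [0,0,0,0,0,0,-1],
  [0,0,0,0,0,0,-1],
  [0,0,0,0,0,0,-1],
  [0,0,0,0,0,0,-1],
  [0,0,0,0,0,0,-1],
], newtons=40)

```text
t: 54.95
tool_pos: [0.469, 0.0223, 0.0898]
tcp_rot: [0.001, 0.67, 0.742, 0.001]
force: [-0.3, -0.1, 0.9]
grip_width: 0.297
gripper_force: 0.0
```

>>> play_rows([
  [0,0,0,0,0,0,-1],
  [0,0,0,0,0,0,-1],
  [0,0,0,0,0,0,-1],
  [0,0,0,0,0,0,-1],
  [0,0,0,0,0,0,-1],
])

```text
t: 55.37
tool_pos: [0.4682, 0.0224, 0.0898]
tcp_rot: [0.0, 0.67, 0.742, 0.0]
force: [-2.1, -0.6, 5.3]
grip_width: 0.15
gripper_force: 41.6
```

>>> play_rows([
  [0,0,0,0,0,0.5,-1],
  [0,0,0,0,0,0.9,-1],
  [0,0,0,0,0,0.9,-1],
  [0,0,0,0,0,0.9,-1],
  [0,0,0,0,0,0.9,-1],
  [0,0,0,0,0,0.9,-1],
  [0,0,0,0,0,0.9,-1],
  [0,0,0,0,0,0.9,-1],
  [0,0,0,0,0,0.9,-1],
  [0,0,0,0,0,0.9,-1],
])

```text
t: 56.2
tool_pos: [0.4683, 0.0223, 0.0898]
tcp_rot: [0.0, 0.95, 0.312, 0.0]
force: [-1.7, -1.2, 5.5]
grip_width: 0.157
gripper_force: 41.5
```

>>> play_rows([
  [0,0,0,0,0,0.9,-1],
  [0,0,0,0,0,0.9,-1],
  [0,0,0,0,0,0.9,-1],
  [0,0,0,0,0,0.9,-1],
  [0,0,0,0,0,0.9,-1],
  [0,0,0,0,0,0,-1],
  [0,0,0,0,0,0,-1],
])

```text
t: 56.78
tool_pos: [0.4683, 0.0222, 0.0898]
tcp_rot: [0.0, 0.999, 0.05, 0.0]
force: [-2.4, -0.6, 6.3]
grip_width: 0.153
gripper_force: 41.6
```

>>> play_rows([
  [0,0,0,0,0,0,1],
  [0,0,0,0,0,0,1],
  [0,0,0,0,0,0,1],
  [0,0,0,0,0,0,1],
  [0,0,0,0,0,0,1],
  [0,0,-0.8,0,0,0,1],
  [0,0,-0.8,0,0,0,1],
  [0,0,-0.8,0,0,0,1],
  [0,0,-0.8,0,0,0,1],
  [0,0,-0.8,0,0,0,1],
])

```text
t: 57.62
tool_pos: [0.4682, 0.0224, 0.1898]
tcp_rot: [-0.0, 0.999, 0.05, -0.0]
force: [1.0, 0.3, -0.7]
grip_width: 1.0
gripper_force: 0.0
```

>>> play_rows([
  [0,-0.9,-0.3,0,0,0,1],
  [0,-0.9,-0.3,0,0,0,1],
  [0,-0.9,-0.3,0,0,0,1],
  [0,-0.9,0,0,0,0,1],
  [0,-0.9,0,0,0,0,1],
  [0,-0.9,0,0,0,0,1],
  [0,-0.9,0,0,0,0,1],
  [0,-0.9,0,0,0,0,1],
  [0,0,0,0,0,0,1],
  [0,0,0,0,0,0,1],
])

```text
t: 58.45
tool_pos: [0.4501, 0.2022, 0.2113]
tcp_rot: [0.0, 0.999, 0.051, -0.0]
force: [0.6, 0.2, 0.6]
grip_width: 1.001
gripper_force: 0.0
```

```bash
python3 - <<'E'
from h import *
plan()
snap("side","fin_s.png",(60,130,460,390),1.95)
snap("top","fin_t.png",(80,130,440,310),2.2)
E
```

```text
t 58.5 tcp [0.4501 0.2022 0.2113] yang -84.1 w 1.001 F [0.6 0.2 0.6] gf 0.0
```

View pics/fin_s.png

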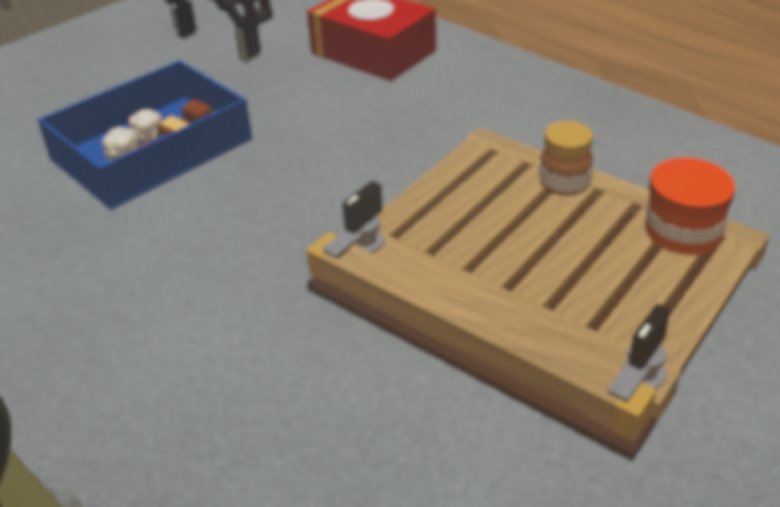

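View pics/fin_t.png

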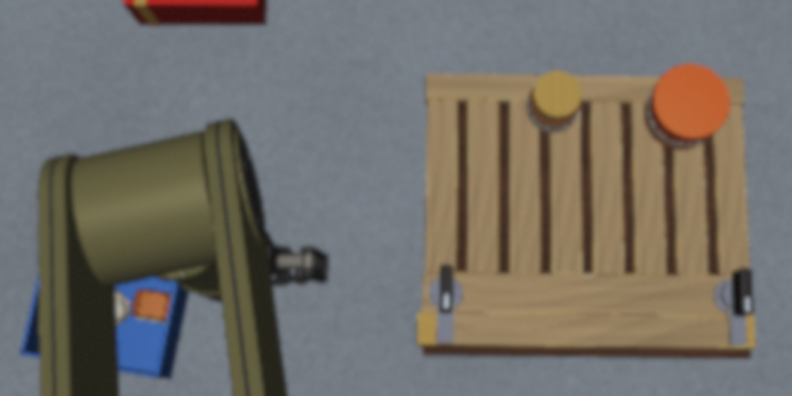

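Both latches are shut over the rail (tabs at 445,325 and 738,325), the rail is flush, and the tin and jar stand. I'll move the arm aside to count the pieces in the tub.

>>> play_rows([
  [0,0.95,0,0,0,0,1],
  [0,0.95,0,0,0,0,1],
  [0,0.95,0,0,0,0,1],
  [0,0.95,0,0,0,0,1],
  [0,0.95,0,0,0,0,1],
  [0,0.95,0,0,0,0,1],
  [0,0.95,0,0,0,0,1],
  [0,0.95,0,0,0,0,1],
  [0,0,0,0,0,0,1],
  [0,0,0,0,0,0,1],
])

```text
t: 59.38
tool_pos: [0.4692, 0.0105, 0.2116]
tcp_rot: [0.0, 0.999, 0.048, -0.0]
force: [0.7, 0.3, 0.1]
grip_width: 1.003
gripper_force: 0.0
```

```bash
python3 - <<'E'
from h import *
snap("top","tub.png",(80,195,190,310),4.5)
E
```

```text
(no output)
```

View pics/tub.png

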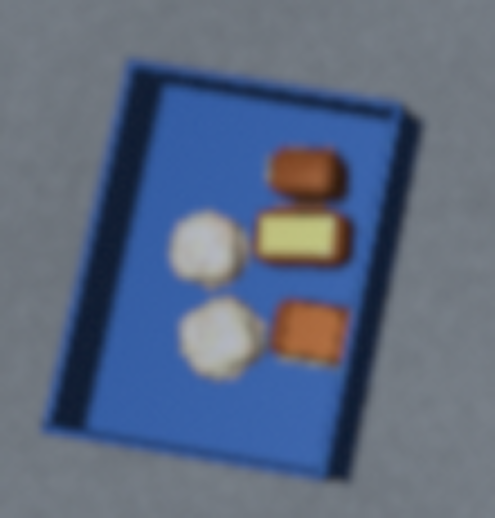

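All five pieces lie inside the tub: three crusts at (305,172), (303,237) and (310,332), and two balls at (207,247) and (220,338). Handing in.

```bash
python3 -c "
from workcell import ticket; print(ticket.close_job())"
```

```text
the job is handed in; nothing more can be done
None
```

I handed the job in at about 59 s. By the final pictures, all five pieces are in the tub, the rail is flush on the ledge under both shut latches, and the tin and jar stand where they were; the system returned no verdict.

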